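# Lock a gem dop into a bayonet chuck and hold the cap home

### The arm

A 7-joint arm with a two-finger parallel gripper is mounted at the origin on the work surface. World frame = base frame: x ahead of the robot, y to its left, z up, the work surface at z = 0. Lengths are in m, angles in rad, forces in N, time in s.
With the tool pointing down it reaches from about 0.425 to 0.925 m from the base axis. Payload 6.8 kg.
Tool frame: the origin (TCP) lies between the finger pads; the fingertips stand 11 mm ahead of it and the grasp point (between the pads) lies 8 mm behind it; z points along the fingers, y is the line along which they close (so a half turn about z gives the same grasp; the last joint's range is limited). The gripper opens to 85 mm and grips with 20 to 120 N. Pads are 22 mm wide; open, the fingers measure 114 mm over their backs; the gripper's body (76 mm by 85 mm) begins 54 mm behind the grasp point. The pads swing forward as they close: fully open they stand 13 mm farther back than shut.
Start: joints at [-1.364, 0.477, 0.022, 1.555, -0.011, 1.109, -0.083], TCP at [0.209, 0.642, 0.242] pointing down, gripper open.
Joint ranges: [-2.96, 2.96], [-0.34, 2.1], [-1.41, 1.46], [0.24, 2.44], [-1.37, 4.51], [0.17, 1.92], [-2.96, 2.96]. Speed limits (rad/s): [2.39, 2.39, 3.14, 3.14, 3.14, 3.14, 3.14].

### API

Orientations are given as a rotation vector (axis times angle).
In Python, from bench import r gives the robot as it stands.
- The arm moves only by the tool send_rows, never from a script. Its argument "deltas" is a list of rows, each an object of numbers: "dx", "dy", "dz": the shift along the world's x, y, z in mm; "rx", "ry", "rz": the turn, a rotation vector about the world's x, y, z in degrees. A call has 1 to 5 rows; each row is the pose to reach, as a shift and turn from the pose commanded when the call began; what a row does not reach only later rows make up. A row lasts 1/12 s, in which the tool goes at most 41.7 mm and 7.16 degrees, less where a joint would pass 70% of its speed; a pose out of reach is approached as far as the arm can. A call with a gripper value outside its range is refused whole. "jaw" is the finger opening in mm, from 0 to 85.4, set as the call begins (left out, the last holds). The fingers move at their own pace and stop on an object; "newtons" is the grip in N (left out, the last holds). Time passes only in rows, so rows that repeat a pose let the fingers close. It gives the time, the measured TCP pose, the force, the opening and the grip force at its end, in the units of the state.
- r.get_obs(): the state, without advancing time (a new reading comes with each control period).
- r.grab_frame(name): name is "scene" or "top"; returns a dict with "frame" (420x560x3 uint8, blue, green, red), "z_map" (420x560 float32, m along the optical axis (not along the pixel's ray), 0 where there is no reading), "vertical_fov" (degrees; the focal length in pixels is half the picture's height over the tangent of half this angle, whatever the lens; pixels are square), "cx", "cy" (the principal point, pixels), "distortion" ([k1, k2, p1, p2, k3] as OpenCV has them; the pictures are not rectified), "xyz" and "orientation" of the camera in the world. Camera axes: x right, y down, z forward; pixel columns grow to the right and rows downward; lengths in m; the calibration is good to about 2 mm. A picture is of the moment at which its call begins.
- r.hand_in(): hands the job in; it is judged then, once.
The state is a dict: "clock": time; "joints": joint angles; "qvel": joint speeds; "tau": joint torques, N m; "tcp_pos": TCP position; "orientation": TCP orientation; "contact_force": force on the tool from outside, world axes, zero at the start; "moment": the same for the moment, N m; "grip_width": finger opening in m; "gripper_force": force on a finger pad.
Only numpy, scipy, OpenCV 4.12 (cv2) and the standard library are available. Lean on these libraries where they do the work, as an engineer would, in place of code of your own. Each camera call takes 0.05 s, during which the arm holds its last target. There are 200 camera calls.

### The job

Take the brass rod with the red stone from the wooden rack, stand it end-down, stone up, in the middle bore of the brass chuck and let go of it. Then put the blue cap over it with its two lugs through the chuck's slots, push it down against the spring, and twist it a quarter turn clockwise (seen from above) to the stop. Finish while still gripping the cap, turned and pressed fully home against the spring, not let go; leave the other two rods and everything else on the bench where they are.

Things in the scene. Friction and masses are not known exactly. Their poses are not given: they have to be found in the camera images.
- chuck_top (a point): centre of the top face of the brass chuck, an upright round socket 76 mm across, top 60 mm above the bench, fixed on a dark 110 mm foot. z up; x runs along its two opposite slots, flanked by white lines (a half turn looks the same). The rim is 6 mm thick, with a 40 mm round hole in the middle and the slots, 14 mm wide, running out through the rim
- chuck_under (a point): on the chuck's axis, just beneath the rim, 6 mm below its top, axes as chuck_top. Here is a hollow 60 mm across in which the cap's lugs can turn, clockwise only (seen from above), 90 degrees to a firm stop with a couple of degrees of play; two red dots on the rim mark where the lugs then lie
- bore (a point): centre of the mouth of the steel collet's upright bore, 14 mm in diameter and 20 mm deep, for the rod. The collet sits in the chuck's hole on a spring and moves down with joint collet; at rest its top is 8 mm below the chuck's top, so a rod standing in it has its foot 28 mm below the chuck's top
- collet (a joint): how far the sprung collet is pressed down, m: 0 at rest, 0.014 fully down. The spring pushes up with 5 N at 0 and 12 N at 0.014. The cap's foot presses on it; at 0.008 the cap's lugs have just passed beneath the rim, and a turned cap that is let go rises back to about there. Fully home is near 0.014
- red_dop_mid (a point): brass rod with a red stone on its top end, standing in the wooden rack. 12 mm in diameter, 64 mm long: shaft to 54 mm, 3 mm chamfer at the foot, then the stone, 11 mm across. The rod to load. Point: half-way up; z points to the stone. The rack's top is 25 mm above the rods' feet; its holes are 60 mm apart in a row
- cap_mid (a point): blue bayonet cap standing upright on the bench, 90 mm high, about 0.2 kg. Point: on its axis, half-way up, 45 mm above its foot; z up, x along the grip bar and the lugs (a half turn looks the same). A tube open below: outside 32 mm at the foot, 36 mm from 12 mm up; inside 24 mm clear or more, 52 mm deep, so it covers the rod
- cap_bar (a point): centre of the cap's grip bar, on its axis, 74 mm above its foot, axes as cap_mid. The bar is 44 mm long along x, 14 mm thick along y, from 58 to 90 mm above the foot, with a white line along its top. Below it, from 52 to 58 mm, is a disc 44 mm across
- cap_lugs (a point): on the cap's axis, midway between its two steel lugs, 7 mm above its foot, axes as cap_mid. The lugs measure 52 mm over their ends along x, 8 mm wide, 6 mm high (4 to 10 mm above the foot). Pressed fully home, the foot is 22 mm below the chuck's top
- blue_dop_mid (a point): brass rod with a blue stone on its top end, standing in the wooden rack. 12 mm in diameter, 64 mm long: shaft to 54 mm, 3 mm chamfer at the foot, then the stone, 11 mm across. Stays in the rack. Point: half-way up
- green_dop_mid (a point): brass rod with a green stone on its top end, standing in the wooden rack. 12 mm in diameter, 64 mm long: shaft to 54 mm, 3 mm chamfer at the foot, then the stone, 11 mm across. Stays in the rack. Point: half-way up
- can: red metal drinks can, 66 mm across, 100 mm high, standing; bystander. Origin: centre of its underside
- jar: amber glass jar with steel lid, 52 mm across, 55 mm high; bystander. Origin: centre of its underside
- driver: screwdriver, 170 mm long, lying; bystander. Origin on its underside
- gem_tray: white divided tray of loose stones, 90 x 120 x 22 mm; bystander. Origin: centre of its underside
- weight: small brass weight with a knob, 44 mm across, 47 mm high; bystander. Origin: centre of its underside
Not all that is in view belongs to the job. Leave any orange or purple look-alike of the part that bears cap_mid alone.

How it is judged:
By the outcome, as a careful person would: the job done as asked, in the order asked, and still so for the second after the job is handed in, while the arm keeps its last pose, push and grip.
It also fails if it takes over 72 s, if anything falls off the work surface, if the arm or the gripper's body presses on something with over 40 N, if the wrist force passes 120 N, or if a joint passes its speed limit or range.

## Working session

There is one attempt and no reset: what is moved stays moved. The work goes in short steps, Python scripts to look and compute and a tool call to move; the robot and the scene stay as the last step left them, time stands still between calls to the robot, and variables do not carry over. Pictures are saved under pics/ and viewed, at most 10 in all, crops included, and the job is handed in when it is done.

Besides the shell and the picture viewer there is one more tool, called after "Request:" by a JSON object that holds its "name" and its "arguments", one argument or row to a line. send_rows: Moves the arm, as the interface text tells. Its arguments: {"type":"object","properties":{"deltas":{"type":"array","items":{"type":"object","properties":{"dx":{"type":"number"},"dy":{"type":"number"},"dz":{"type":"number"},"rx":{"type":"number"},"ry":{"type":"number"},"rz":{"type":"number"}}}},"jaw":{"type":"number"},"newtons":{"type":"number"}},"required":["deltas"]}

```bash
mkdir -p pics; cat > h.py <<'E'
import numpy as np, cv2, pickle
from scipy.spatial.transform import Rotation as R
def K(f):
    h=f["frame"].shape[0]; F=h/2/np.tan(np.radians(f["vertical_fov"])/2)
    return np.array([[F,0,f["cx"]],[0,F,f["cy"]],[0,0,1.]])
def rot(f):
    o=np.array(f["orientation"],float); return R.from_rotvec(o).as_matrix() if o.size==3 else o
def rays(f,uv):
    p=cv2.undistortPoints(np.array(uv,float).reshape(-1,1,2),K(f),np.array(f["distortion"],float)).reshape(-1,2)
    return np.c_[p,np.ones(len(p))]@rot(f).T
def onz(f,uv,z):
    d=rays(f,uv); c=np.array(f["xyz"]); return c+d*((z-c[2])/d[:,2])[:,None]
def cloud(f):
    h,w=f["z_map"].shape; v,u=np.mgrid[:h,:w]
    d=rays(f,np.c_[u.ravel(),v.ravel()]); return (np.array(f["xyz"])+d*f["z_map"].reshape(-1,1)).reshape(h,w,3)
def load(n): return pickle.load(open(n,'rb'))
E
python3 - <<'E'
from bench import r
import pickle,cv2
from h import *
for n in("scene","top"):
    f=r.grab_frame(n); pickle.dump(f,open(n+'.pkl','wb')); cv2.imwrite(f'pics/{n}0.png',cv2.resize(f["frame"],(784,588)))
    print(n,f["xyz"],f["orientation"],f["vertical_fov"],f["cx"],f["cy"],f["distortion"])
print(r.get_obs())
E
```

```text
scene [0.97470746 0.45680173 0.63902219] [-0.97471084 -2.44934472  1.0817772 ] 52.39316485817083 277.59756550300136 207.46932569756746 [-0.09877889  0.          0.          0.          0.        ]
top [ 0.4294771  -0.00512572  1.14891518] [-2.18653999  2.12697889 -0.12607445] 51.713761097612505 277.79578391918744 215.7769183426918 [0.04273076 0.         0.         0.         0.        ]
{'clock': 0.1, 'joints': array([-1.36412346,  0.47767655,  0.0223224 ,  1.55633707, -0.0114597 ,
        1.1092664 , -0.0831341 ]), 'qvel': array([-0.00157263, -0.00306417,  0.00087463, -0.00341842, -0.00046395,
       -0.00097096, -0.00047684]), 'tau': array([ 4.12175810e-03, -5.97763717e+01,  1.61349222e+00, -2.81955868e+01,
        1.28276262e-02,  5.05156961e-03, -3.09691029e-05]), 'tcp_pos': array([0.20883327, 0.64136108, 0.2414565 ]), 'orientation': array([-4.92354186e-01, -3.10266227e+00,  2.44361284e-03]), 'contact_force': array([-0.29623966, -0.83515381, -0.59635615]), 'moment': array([ 0.00722283,  0.01277763, -0.00727553]), 'gripper_force': 0.0, 'grip_width': 0.08505395189523342}
```

View pics/scene0.png

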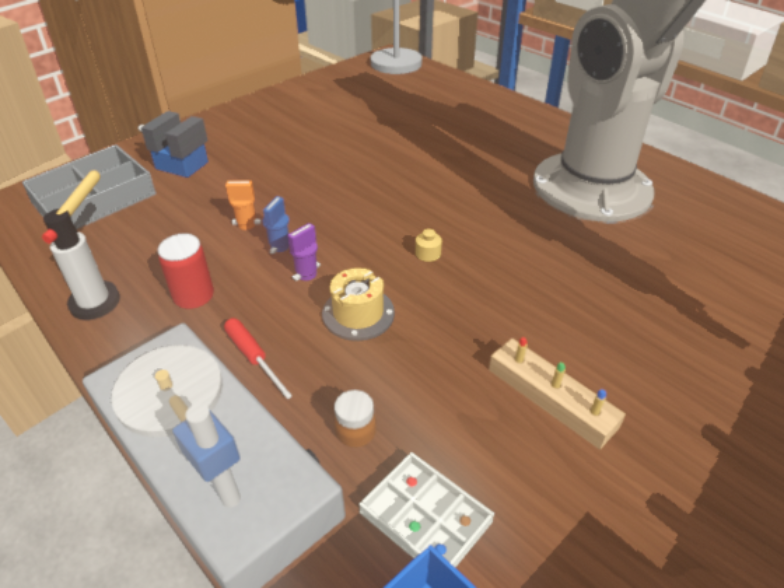

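View pics/top0.png

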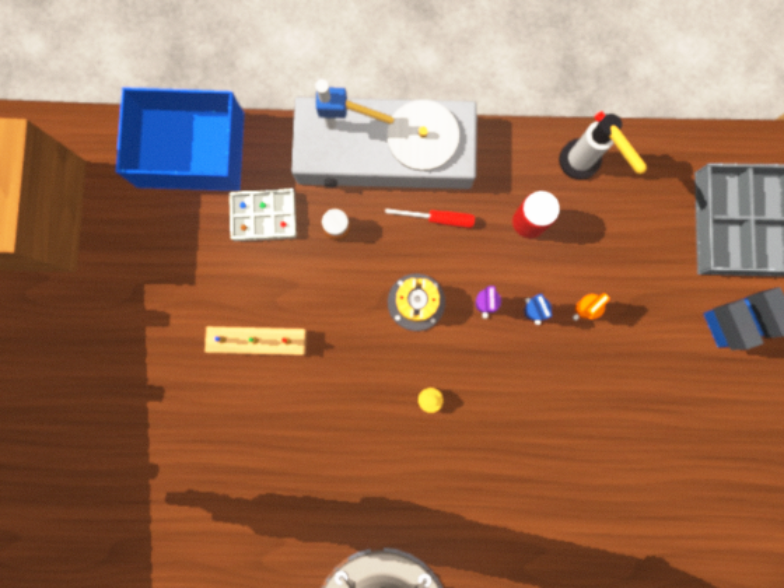

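The scene picture shows the red-stoned rod at (522,342), the chuck at (357,300), and three caps: orange (241,203), blue (277,225), purple (304,252). In the top picture they are at (286,341), (417,300), (592,306), (540,310) and (488,300). The blue cap fits the description. I'll check it in one enlarged crop while measuring.

```bash
cat > m.py <<'E'
from h import *
def mask(f,lo,hi,box,zr=None,C=None):
    hsv=cv2.cvtColor(f["frame"],cv2.COLOR_BGR2HSV); m=cv2.inRange(hsv,np.array(lo),np.array(hi))
    b=np.zeros_like(m); x0,y0,x1,y1=[int(k/1.4) for k in box]; b[y0:y1,x0:x1]=1; m=m*b
    if zr: m[(C[...,2]<zr[0])|(C[...,2]>zr[1])]=0
    return m>0
E
python3 - <<'E'
from m import *
t,s=load('top.pkl'),load('scene.pkl'); D={'top':t,'scene':s}; C={k:cloud(f) for k,f in D.items()}
def rep(k,nm,m):
    P=C[k][m]; v,u=np.nonzero(m)
    if len(P)<3: print(k,nm,len(P));return
    print(k,nm,len(P),'uv',u.mean().round(1),v.mean().round(1),'med',np.median(P,0).round(4),'min',P.min(0).round(3),'max',P.max(0).round(3))
bx={'top':{'rack':(190,315,320,365),'cap':(515,285,562,330),'chuck':(375,260,455,340)},'scene':{'rack':(480,325,640,450),'cap':(258,190,292,260),'chuck':(310,255,405,345)}}
for k,f in D.items():
    b=bx[k]
    rep(k,'table',mask(f,(0,0,0),(180,255,255),(440,420,560,470) if k=='top' else (420,290,480,330)))
    rep(k,'red1',mask(f,(0,150,60),(6,255,255),b['rack'])); rep(k,'red2',mask(f,(172,150,60),(180,255,255),b['rack']))
    rep(k,'green',mask(f,(45,110,40),(85,255,255),b['rack'])); rep(k,'blue',mask(f,(100,110,40),(130,255,255),b['rack']))
    rep(k,'racktop',mask(f,(8,40,120),(28,200,255),b['rack'],(0.02,0.045),C[k]))
    rep(k,'cap',mask(f,(100,110,40),(130,255,255),b['cap']))
    rep(k,'bartop',mask(f,(0,0,0),(180,255,255),b['cap'],(0.083,0.1),C[k]))
    m=mask(f,(0,0,0),(180,255,255),b['chuck'],(0.054,0.068),C[k]); rep(k,'chucktop',m)
    print(cv2.fitEllipse(cv2.findContours(m.astype(np.uint8),0,2)[0][0]))
    rep(k,'dots',mask(f,(0,150,60),(7,255,255),b['chuck'])); 
    rep(k,'wht',mask(f,(0,0,190),(180,70,255),b['chuck'],(0.054,0.07),C[k]))
def crop(f,b): 
    x0,y0,x1,y1=[int(k/1.4) for k in b]; return cv2.resize(f["frame"][y0:y1,x0:x1],(390,290),interpolation=cv2.INTER_CUBIC)
cv2.imwrite('pics/c1.png',np.vstack([np.hstack([crop(t,(470,270,560,337)),crop(t,(372,267,462,334))]),np.hstack([crop(s,(215,175,335,264)),crop(s,(300,255,420,344))])]))
E
```

```text
top table 3010 uv 356.5 317.0 med [ 0.3112 -0.2083 -0.0011] min [ 0.265 -0.32  -0.009] max [ 0.429 -0.005  1.149]
top red1 4 uv 202.5 242.5 med [0.4887 0.1869 0.0686] min [0.487 0.186 0.067] max [0.49  0.188 0.07 ]
top red2 0
top green 4 uv 178.5 242.5 med [0.4871 0.2468 0.0669] min [0.486 0.246 0.066] max [0.488 0.248 0.069]
top blue 4 uv 154.5 241.5 med [0.488  0.3064 0.0672] min [0.487 0.305 0.066] max [0.489 0.308 0.069]
top racktop 1178 uv 182.1 242.7 med [0.4886 0.2448 0.0289] min [0.466 0.158 0.02 ] max [0.513 0.338 0.045]
top cap 184 uv 382.9 220.6 med [ 0.5559 -0.2613  0.0599] min [ 0.429 -0.287  0.01 ] max [ 0.577 -0.005  1.149]
top bartop 106 uv 388.1 218.2 med [ 0.5599 -0.2694  0.0887] min [ 0.541 -0.284  0.083] max [ 0.58  -0.256  0.094]
top chucktop 456 uv 297.6 212.7 med [ 0.5713 -0.0488  0.0589] min [ 0.535 -0.085  0.054] max [ 0.607 -0.011  0.064]Traceback (most recent call last):
  File "<stdin>", line 17, in <module>
cv2.error: OpenCV(4.12.0) /io/opencv/modules/imgproc/src/shapedescr.cpp:361: error: (-201:Incorrect size of input array) There should be at least 5 points to fit the ellipse in function 'fitEllipseNoDirect'
```

```bash
python3 - <<'E'
from m import *
t,s=load('top.pkl'),load('scene.pkl'); D={'top':t,'scene':s}; C={k:cloud(f) for k,f in D.items()}
def rep(k,nm,m):
    P=C[k][m]; v,u=np.nonzero(m)
    if len(P)<3: print(k,nm,len(P));return
    print(k,nm,len(P),'uv',u.mean().round(1),v.mean().round(1),'med',np.median(P,0).round(4),'mid',((P.min(0)+P.max(0))/2).round(4),'ext',np.ptp(P,0).round(3))
def axis(P):
    w,V=np.linalg.eigh(np.cov(P[:,:2].T)); a=V[:,1]; return np.degrees(np.arctan2(a[1],a[0])).round(1),P[:,:2].mean(0).round(4),np.sqrt(w).round(4)
bx={'top':{'rack':(190,315,320,365),'cap':(515,285,562,330),'chuck':(375,260,455,340)},'scene':{'rack':(480,325,640,450),'cap':(258,190,292,260),'chuck':(310,255,405,345)}}
for k,f in D.items():
    b=bx[k]; A=((0,0,0),(180,255,255))
    rep(k,'red',mask(f,(0,120,60),(6,255,255),b['rack'],(.055,.09),C[k])|mask(f,(172,120,60),(180,255,255),b['rack'],(.055,.09),C[k]))
    rep(k,'rodpts',mask(f,*A,b['rack'],(.04,.09),C[k]))
    rep(k,'green',mask(f,(45,100,40),(85,255,255),b['rack'])); rep(k,'blue',mask(f,(100,100,40),(130,255,255),b['rack']))
    m=mask(f,*A,b['cap'],(0.083,0.1),C[k]); rep(k,'bartop',m); print(axis(C[k][m]))
    m=mask(f,(0,0,170),(180,90,255),b['cap'],(0.07,0.1),C[k]); rep(k,'barline',m)
    if m.sum()>4: 
        v,u=np.nonzero(m); print(axis(C[k][m]),axis(onz(f,np.c_[u,v],.09)))
    m=mask(f,*A,b['chuck'],(0.052,0.068),C[k]); rep(k,'chucktop',m)
    c=max(cv2.findContours(m.astype(np.uint8),0,1)[0],key=len).reshape(-1,2); P=onz(f,c,.06)[:,:2]
    q=np.linalg.lstsq(np.c_[2*P,np.ones(len(P))],(P**2).sum(1),rcond=None)[0]; print('circle',q[:2].round(4),np.sqrt(q[2]+q[:2]@q[:2]).round(4))
    for nm,m in(('dots',mask(f,(0,140,60),(9,255,255),b['chuck'],(.05,.07),C[k])),('wht',mask(f,(0,0,180),(180,60,255),b['chuck'],(0.054,0.07),C[k])),('slot',mask(f,*A,b['chuck'],(-.02,0.045),C[k]))):
        rep(k,nm,m); v,u=np.nonzero(m); P=onz(f,np.c_[u,v],.06)[:,:2]-q[:2]; rr=np.hypot(*P.T); P=P[(rr>.021)&(rr<.036)]
        if len(P): print(nm,'angs mod180',np.sort(np.degrees(np.arctan2(P[:,1],P[:,0]))%180).round(0)[:60])
def crop(f,b): 
    x0,y0,x1,y1=[int(k/1.4) for k in b]; return cv2.resize(f["frame"][y0:y1,x0:x1],(390,290),interpolation=cv2.INTER_CUBIC)
cv2.imwrite('pics/c1.png',np.vstack([np.hstack([crop(t,(470,270,560,337)),crop(t,(372,267,462,334))]),np.hstack([crop(s,(215,175,335,264)),crop(s,(300,255,420,344))])]))
E
```

```text
top red 4 uv 202.5 242.5 med [0.4887 0.1869 0.0686] mid [0.4886 0.187  0.0681] ext [0.002 0.003 0.003]
top rodpts 77 uv 178.5 242.0 med [0.4888 0.2456 0.0628] mid [0.489  0.2467 0.055 ] ext [0.012 0.129 0.03 ]
top green 4 uv 178.5 242.5 med [0.4871 0.2468 0.0669] mid [0.4872 0.2468 0.0673] ext [0.003 0.002 0.003]
top blue 4 uv 154.5 241.5 med [0.488  0.3064 0.0672] mid [0.488  0.3063 0.0674] ext [0.002 0.003 0.003]
top bartop 106 uv 388.1 218.2 med [ 0.5599 -0.2694  0.0887] mid [ 0.5604 -0.2698  0.0886] ext [0.04  0.029 0.01 ]
(np.float64(-154.3), array([ 0.5598, -0.2696]), array([0.0044, 0.0126]))
top barline 52 uv 388.1 218.1 med [ 0.5604 -0.2694  0.0891] mid [ 0.5602 -0.2694  0.0877] ext [0.035 0.02  0.01 ]
(np.float64(-156.1), array([ 0.5601, -0.2696]), array([0.0026, 0.0115])) (np.float64(-156.1), array([ 0.56  , -0.2694]), array([0.0025, 0.0115]))
top chucktop 501 uv 297.5 212.9 med [ 0.5695 -0.048   0.0586] mid [ 0.5709 -0.0483  0.0582] ext [0.072 0.074 0.012]
circle [ 0.5708 -0.0485] 0.0367
top dots 0Traceback (most recent call last):
  File "<stdin>", line 23, in <module>
  File "h.py", line 12, in onz
    d=rays(f,uv); c=np.array(f["xyz"]); return c+d*((z-c[2])/d[:,2])[:,None]
  File "h.py", line 9, in rays
    p=cv2.undistortPoints(np.array(uv,float).reshape(-1,1,2),K(f),np.array(f["distortion"],float)).reshape(-1,2)
      ~~~~~~~~~~~~~~~~~~~^^^^^^^^^^^^^^^^^^^^^^^^^^^^^^^^^^^^^^^^^^^^^^^^^^^^^^^^^^^^^^^^^^^^^^^^^
cv2.error: OpenCV(4.12.0) /io/opencv/modules/calib3d/src/undistort.dispatch.cpp:347: error: (-215:Assertion failed) CV_IS_MAT(_src) && CV_IS_MAT(_dst) && (_src->rows == 1 || _src->cols == 1) && (_dst->rows == 1 || _dst->cols == 1) && _src->cols + _src->rows - 1 == _dst->rows + _dst->cols - 1 && (CV_MAT_TYPE(_src->type) == CV_32FC2 || CV_MAT_TYPE(_src->type) == CV_64FC2) && (CV_MAT_TYPE(_dst->type) == CV_32FC2 || CV_MAT_TYPE(_dst->type) == CV_64FC2) in function 'cvUndistortPointsInternal'
```

Request:
{"name": "send_rows", "arguments": {
  "deltas": [
    {"dx": 20,"dy": -33,"dz": -4,"rz": -5},
    {"dx": 41,"dy": -66,"dz": -8,"rz": -10},
    {"dx": 62,"dy": -99,"dz": -12,"rz": -15},
    {"dx": 83,"dy": -132,"dz": -16,"rz": -20},
    {"dx": 104,"dy": -165,"dz": -20,"rz": -26}
  ],
  "jaw": 45,
  "newtons": 40
}}

```text
$.deltas[0]: bad value
```

```bash
cat > chuck.py <<'E'
from m import *
def rep(k,nm,m,C):
    P=C[k][m]; v,u=np.nonzero(m)
    if len(P)<3: print(k,nm,len(P));return
    print(k,nm,len(P),'uv',u.mean().round(1),v.mean().round(1),'med',np.median(P,0).round(4),'mid',((P.min(0)+P.max(0))/2).round(4),'ext',np.ptp(P,0).round(3))
def axis(P):
    w,V=np.linalg.eigh(np.cov(P[:,:2].T)); a=V[:,1]; return np.degrees(np.arctan2(a[1],a[0])).round(1),P[:,:2].mean(0).round(4),np.sqrt(w).round(4)
t,s=load('top.pkl'),load('scene.pkl'); D={'top':t,'scene':s}; C={k:cloud(f) for k,f in D.items()}
bx={'top':{'rack':(190,315,320,365),'cap':(515,285,562,330),'chuck':(375,260,455,340)},'scene':{'rack':(480,325,640,450),'cap':(258,190,292,260),'chuck':(310,255,405,345)}}
A=((0,0,0),(180,255,255))
for k,f in D.items():
    b=bx[k]
    if k=='scene':
        rep(k,'red',mask(f,(0,120,60),(6,255,255),b['rack'],(.055,.09),C[k])|mask(f,(172,120,60),(180,255,255),b['rack'],(.055,.09),C[k]),C)
        m=mask(f,*A,b['rack'],(.04,.09),C[k]); P=C[k][m]; P=P[abs(P[:,1]-.1865)<.02]; print('rod',len(P),((P.min(0)+P.max(0))/2).round(4),np.ptp(P,0),P[:,2].max())
        m=mask(f,*A,b['cap'],(0.083,0.1),C[k]); rep(k,'bartop',m,C); print(axis(C[k][m]))
        m=mask(f,(0,0,150),(180,100,255),b['cap'],(0.07,0.1),C[k]); rep(k,'barline',m,C)
    m=mask(f,*A,b['chuck'],(0.052,0.068),C[k]); rep(k,'chucktop',m,C)
    c=max(cv2.findContours(m.astype(np.uint8),0,1)[0],key=len).reshape(-1,2); P=onz(f,c,.06)[:,:2]
    q=np.linalg.lstsq(np.c_[2*P,np.ones(len(P))],(P**2).sum(1),rcond=None)[0]; print('circle',q[:2].round(4),np.sqrt(q[2]+q[:2]@q[:2]).round(4))
    # angular profile on the rim
    a=np.radians(np.arange(0,360,5)); G=np.array([q[0]+0*a,q[1]+0*a,.06+0*a]).T; 
    Rm=rot(f); prof=[]
    for rad in(.026,.029,.032):
        X=G+np.c_[rad*np.cos(a),rad*np.sin(a),0*a]
        uv=cv2.projectPoints((X-f["xyz"])@Rm,np.zeros(3),np.zeros(3),K(f),np.array(f["distortion"]))[0].astype(np.float32)
        prof.append(cv2.remap(f["frame"],uv,None,cv2.INTER_LINEAR)[:,0].astype(float))
    p=np.mean(prof,0)
    print(k,'dark/b-g-r per 5deg'); print(' '.join(f"{i*5}:{int(x[0])}/{int(x[1])}/{int(x[2])}" for i,x in enumerate(p)))
def crop(f,b): 
    x0,y0,x1,y1=[int(k/1.4) for k in b]; return cv2.resize(f["frame"][y0:y1,x0:x1],(390,290),interpolation=cv2.INTER_CUBIC)
cv2.imwrite('pics/c1.png',np.vstack([np.hstack([crop(t,(470,270,560,337)),crop(t,(372,267,462,334))]),np.hstack([crop(s,(215,175,335,264)),crop(s,(300,255,420,344))])]))
E
python3 chuck.py
```

```text
top chucktop 501 uv 297.5 212.9 med [ 0.5695 -0.048   0.0586] mid [ 0.5709 -0.0483  0.0582] ext [0.072 0.074 0.012]
circle [ 0.5708 -0.0485] 0.0367
top dark/b-g-r per 5deg
0:63/160/207 5:112/188/223 10:190/239/250 15:205/251/254 20:149/251/255 25:110/251/255 30:100/251/255 35:90/248/255 40:86/246/255 45:88/247/255 50:93/249/255 55:91/249/255 60:85/247/255 65:86/246/255 70:89/247/255 75:88/244/255 80:75/220/254 85:61/184/254 90:61/183/254 95:71/216/255 100:80/240/255 105:82/245/255 110:83/246/255 115:91/250/255 120:100/252/255 125:97/252/255 130:87/248/255 135:84/247/255 140:91/249/255 145:103/252/255 150:116/252/255 155:159/251/255 160:191/248/253 165:162/218/235 170:104/159/191 175:74/126/158 180:72/129/162 185:92/155/184 190:147/201/221 195:194/246/252 200:174/252/254 205:135/252/255 210:113/253/255 215:103/252/255 220:92/249/255 225:89/248/255 230:95/250/255 235:101/252/255 240:93/250/255 245:88/247/255 250:85/246/255 255:86/245/255 260:78/231/254 265:61/190/253 270:63/191/254 275:81/233/255 280:93/249/255 285:91/249/255 290:87/246/255 295:90/248/255 300:95/251/255 305:92/250/255 
[... 1252 characters left out ...]
0:140/222/252 145:141/223/253 150:142/224/253 155:148/227/254 160:167/230/252 165:189/227/241 170:159/198/216 175:120/182/211 180:116/185/214 185:116/183/211 190:121/192/221 195:150/209/234 200:178/224/243 205:162/223/245 210:143/223/249 215:140/221/251 220:138/218/250 225:138/219/249 230:144/227/252 235:142/224/252 240:139/220/251 245:142/223/252 250:146/229/254 255:133/209/248 260:110/166/238 265:116/177/237 270:136/214/247 275:142/224/253 280:140/221/251 285:140/221/251 290:142/224/252 295:143/224/253 300:139/219/251 305:138/218/249 310:143/222/251 315:148/227/252 320:155/230/253 325:168/232/252 330:185/232/249 335:182/224/243 340:141/202/229 345:114/185/216 350:101/165/196 355:94/151/181
```

View pics/c1.png

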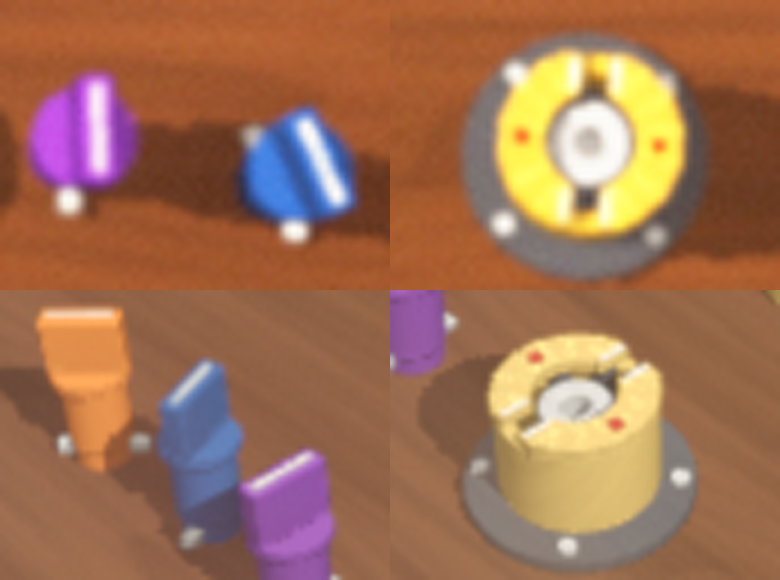

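The crop confirms three caps at top-picture pixels: purple (488,300), blue (540,310) and orange (592,306). The middle, blue one is cap_mid, because the other two are the colours named as look-alikes. The chuck's slots run nearly along world x (about -2.5°), with the red dots at ±y. The red rod is at about (0.489, 0.188).

Request:
{"name": "send_rows", "arguments": {
  "deltas": [
    {"dx": 20,"dy": -33,"dz": -4,"rx": 0,"ry": 0,"rz": -5},
    {"dx": 41,"dy": -66,"dz": -8,"rx": 0,"ry": 0,"rz": -10},
    {"dx": 62,"dy": -99,"dz": -12,"rx": 0,"ry": 0,"rz": -15},
    {"dx": 83,"dy": -132,"dz": -16,"rx": 0,"ry": 0,"rz": -20},
    {"dx": 104,"dy": -165,"dz": -20,"rx": 0,"ry": 0,"rz": -26}
  ],
  "jaw": 45,
  "newtons": 40
}}

```text
clock: 0.52
tcp_pos: [0.3136, 0.4749, 0.2218]
orientation: [-1.184, -2.91, 0.001]
contact_force: [0.2, 0.3, 0.3]
grip_width: 0.0445
gripper_force: 0.0
```

Request:
{"name": "send_rows", "arguments": {
  "deltas": [
    {"dx": 20,"dy": -33,"dz": -4,"rx": 0,"ry": 0,"rz": -5},
    {"dx": 41,"dy": -66,"dz": -8,"rx": 0,"ry": 0,"rz": -10},
    {"dx": 62,"dy": -99,"dz": -12,"rx": 0,"ry": 0,"rz": -15},
    {"dx": 83,"dy": -132,"dz": -16,"rx": 0,"ry": 0,"rz": -20},
    {"dx": 104,"dy": -165,"dz": -20,"rx": 0,"ry": 0,"rz": -26}
  ]
}}

```text
clock: 0.93
tcp_pos: [0.4175, 0.31, 0.202]
orientation: [-1.808, -2.569, 0.0]
contact_force: [0.6, 0.9, 1.2]
grip_width: 0.0451
gripper_force: 0.0
```

Request:
{"name": "send_rows", "arguments": {
  "deltas": [
    {"dx": 18,"dy": -30,"dz": -10,"rx": 0,"ry": 0,"rz": -5},
    {"dx": 36,"dy": -61,"dz": -20,"rx": 0,"ry": 0,"rz": -10},
    {"dx": 54,"dy": -92,"dz": -40,"rx": 0,"ry": 0,"rz": -15},
    {"dx": 72,"dy": -122,"dz": -60,"rx": 0,"ry": 0,"rz": -20},
    {"dx": 72,"dy": -122,"dz": -82,"rx": 0,"ry": 0,"rz": -20}
  ]
}}

```text
clock: 1.35
tcp_pos: [0.4927, 0.1825, 0.1203]
orientation: [2.234, 2.202, 0.001]
contact_force: [-0.5, 0.1, -0.1]
grip_width: 0.0449
gripper_force: 0.0
```

Request:
{"name": "send_rows", "arguments": {
  "deltas": [
    {"dx": 0,"dy": 0,"dz": -5,"rx": 0,"ry": 0,"rz": 0},
    {"dx": 0,"dy": 0,"dz": -10,"rx": 0,"ry": 0,"rz": 0},
    {"dx": 0,"dy": 0,"dz": -10,"rx": 0,"ry": 0,"rz": 0}
  ]
}}

```text
clock: 1.6
tcp_pos: [0.4881, 0.1911, 0.1098]
orientation: [-2.219, -2.223, 0.002]
contact_force: [-0.9, -0.1, 0.9]
grip_width: 0.0449
gripper_force: 0.0
```

```bash
python3 - <<'E'
from bench import r
from h import *
for n in("scene","top"):
    f=r.grab_frame(n); C=cloud(f)
    hsv=cv2.cvtColor(f["frame"],cv2.COLOR_BGR2HSV)
    m=cv2.inRange(hsv,(0,0,0),(180,255,255))>0
    # rods + gripper above rack near the rod
    P=C[m.nonzero()]; P=P[(abs(P[:,0]-.489)<.08)&(abs(P[:,1]-.188)<.035)&(P[:,2]>.075)&(P[:,2]<.16)]
    for lo in np.arange(.075,.16,.015):
        Q=P[(P[:,2]>lo)&(P[:,2]<lo+.015)]
        if len(Q)>5: print(n,lo.round(3),len(Q),Q.min(0).round(4),Q.max(0).round(4))
o=r.get_obs(); print(o["tcp_pos"],o["orientation"])
cv2.imwrite('pics/g1.png',cv2.resize(f["frame"][200:290,130:250],(800,600)))
E
```

```text
scene 0.09 24 [0.4592 0.1818 0.1001] [0.5171 0.2026 0.105 ]
scene 0.105 140 [0.4578 0.1806 0.1053] [0.5248 0.204  0.1199]
scene 0.12 133 [0.458  0.1848 0.12  ] [0.5245 0.2038 0.1341]
scene 0.135 121 [0.4392 0.1808 0.135 ] [0.5411 0.2062 0.15  ]
scene 0.15 149 [0.4322 0.1807 0.1501] [0.544  0.2059 0.1599]
top 0.135 11 [0.444  0.1771 0.1366] [0.5412 0.1842 0.1492]
top 0.15 44 [0.4347 0.1774 0.1502] [0.5397 0.1933 0.1596]
[0.48891754 0.19143665 0.1110274 ] [-2.21904702e+00 -2.22334219e+00 -1.86398898e-03]
```

Request:
{"name": "send_rows", "arguments": {
  "deltas": [
    {"dx": -1,"dy": -2,"dz": -30,"rx": 0,"ry": 0,"rz": 0},
    {"dx": -1,"dy": -2,"dz": -50,"rx": 0,"ry": 0,"rz": 0},
    {"dx": -1,"dy": -2,"dz": -62,"rx": 0,"ry": 0,"rz": 0},
    {"dx": -1,"dy": -2,"dz": -64,"rx": 0,"ry": 0,"rz": 0},
    {"dx": -1,"dy": -2,"dz": -64,"rx": 0,"ry": 0,"rz": 0}
  ]
}}

```text
clock: 2.12
tcp_pos: [0.488, 0.1884, 0.0465]
orientation: [-2.221, -2.222, 0.0]
contact_force: [-0.1, 0.9, 0.1]
grip_width: 0.0451
gripper_force: 0.0
```

Request:
{"name": "send_rows", "arguments": {
  "deltas": [
    {"dx": 0,"dy": 0,"dz": 0,"rx": 0,"ry": 0,"rz": 0},
    {"dx": 0,"dy": 0,"dz": 0,"rx": 0,"ry": 0,"rz": 0},
    {"dx": 0,"dy": 0,"dz": 0,"rx": 0,"ry": 0,"rz": 0},
    {"dx": 0,"dy": 0,"dz": 0,"rx": 0,"ry": 0,"rz": 0},
    {"dx": 0,"dy": 0,"dz": 0,"rx": 0,"ry": 0,"rz": 0}
  ],
  "jaw": 0,
  "newtons": 40
}}

```text
clock: 2.53
tcp_pos: [0.4887, 0.1883, 0.0474]
orientation: [2.222, 2.22, 0.003]
contact_force: [-1.2, -0.4, 7.1]
grip_width: 0.0101
gripper_force: 39.0
```

```bash
python3 - <<'E'
from bench import r
from h import *
f=r.grab_frame("scene"); cv2.imwrite('pics/g2.png',cv2.resize(f["frame"][190:325,330:510],(800,600),interpolation=cv2.INTER_CUBIC))
o=r.get_obs(); print(o)
E
```

```text
{'clock': 2.5833, 'joints': array([-0.74946567,  0.53121099,  0.33210692,  2.07901645, -0.30912127,
        0.57553024, -0.19973471]), 'qvel': array([-0.00066248, -0.00075913,  0.0006899 , -0.00147974, -0.0006951 ,
       -0.00074014,  0.0008009 ]), 'tau': array([ 1.83272967e-01, -4.55676520e+01,  5.60213551e+00, -1.53758830e+01,
        4.62415873e-02, -3.76270032e-01, -3.79201529e-04]), 'tcp_pos': array([0.48874219, 0.18828239, 0.04743875]), 'orientation': array([2.22209844, 2.22047042, 0.0031239 ]), 'contact_force': array([-0.79130967,  0.44419003,  6.44595969]), 'moment': array([-0.04148887,  0.27958641,  0.00815648]), 'gripper_force': 39.033100510148415, 'grip_width': 0.01028338078019463}
```

View pics/g2.png

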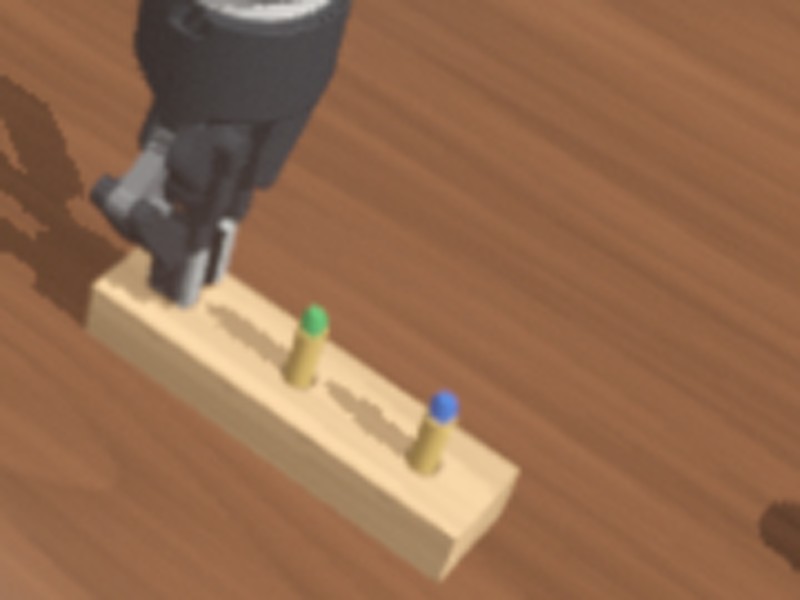

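The gripper is on the red rod at the left end of the rack, at about (190,260) in the crop. The green and blue rods are untouched. I'll lift a little and check the hold.

Request:
{"name": "send_rows", "arguments": {
  "deltas": [
    {"dx": 0,"dy": 0,"dz": 10,"rx": 0,"ry": 0,"rz": 0},
    {"dx": 0,"dy": 0,"dz": 30,"rx": 0,"ry": 0,"rz": 0},
    {"dx": 0,"dy": 0,"dz": 60,"rx": 0,"ry": 0,"rz": 0},
    {"dx": 0,"dy": 0,"dz": 80,"rx": 0,"ry": 0,"rz": 0},
    {"dx": 0,"dy": 0,"dz": 80,"rx": 0,"ry": 0,"rz": 0}
  ]
}}

```text
clock: 3.0
tcp_pos: [0.4905, 0.1886, 0.1307]
orientation: [2.222, 2.219, 0.011]
contact_force: [0.6, 0.4, -0.6]
grip_width: 0.0104
gripper_force: 39.3
```

```bash
python3 - <<'E'
from bench import r
from h import *
f=r.grab_frame("scene"); cv2.imwrite('pics/g3.png',cv2.resize(f["frame"][150:285,330:510],(800,600),interpolation=cv2.INTER_CUBIC))
import pickle; pickle.dump(f,open('s3.pkl','wb'))
o=r.get_obs(); print(o["tcp_pos"],o["grip_width"],o["gripper_force"],o["contact_force"])
E
```

```text
[0.4894245  0.18848623 0.1288471 ] 0.010699523785478254 39.301208629494795 [-0.96163894 -0.03859481 -1.20505679]
```

View pics/g3.png

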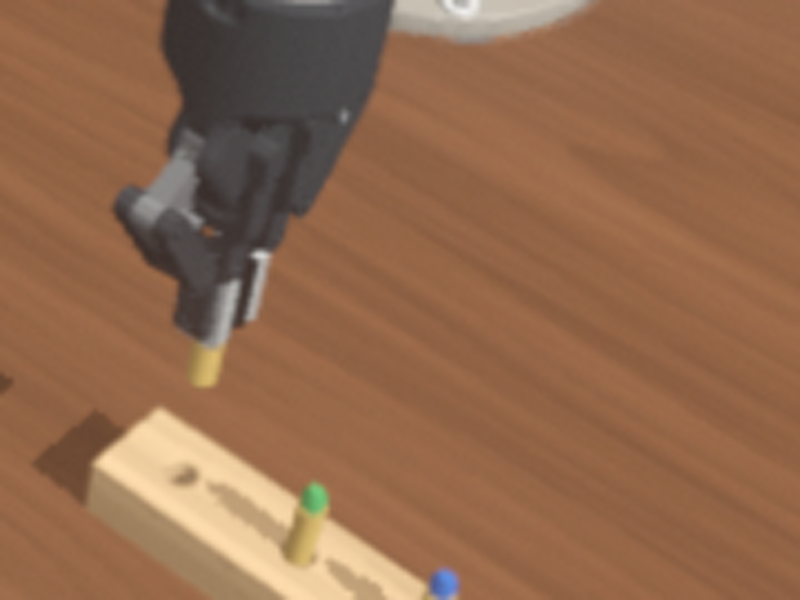

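Picture: the rod hangs upright in the grip, foot at about (203,380) in the crop. The rack hole is empty and the other rods are untouched.

```bash
python3 - <<'E'
from m import *
f=load('s3.pkl'); C=cloud(f)
hsv=cv2.cvtColor(f["frame"],cv2.COLOR_BGR2HSV); m=cv2.inRange(hsv,(10,80,90),(32,255,255))>0
m&=(abs(C[...,0]-.4895)<.03)&(abs(C[...,1]-.1885)<.03)&(C[...,2]>.07)&(C[...,2]<.13)
P=C[m]; print(len(P),P.min(0).round(4),P.max(0).round(4),np.median(P,0).round(4))
c=np.array(f["xyz"]); d=np.median(P,0)[:2]-c[:2]; d/=np.linalg.norm(d); n=np.array([-d[1],d[0]])
print('view dir',d,'lateral mid',((P[:,:2]@n).min()+(P[:,:2]@n).max())/2,'width',np.ptp(P[:,:2]@n),'tcp lat',np.array([.4894,.1885])@n)
print('near',(P[:,:2]@d).min(),'tcp depth',np.array([.4894,.1885])@d)
print('bottom z',np.percentile(P[:,2],[1,5]), 'scene chuck',)
E
```

```text
58 [0.4823 0.1832 0.0897] [0.5075 0.1996 0.1285] [0.4943 0.1922 0.1028]
view dir [-0.87597209 -0.4823618 ] lateral mid 0.07104861803925185 width 0.0264971769496481 tcp lat 0.0709471253903931
near -0.5345257269595756 tcp depth -0.5196259379581044
bottom z [0.09002498 0.09143539] scene chuck
```

Request:
{"name": "send_rows", "arguments": {
  "deltas": [
    {"dx": 11,"dy": -34,"dz": 4,"rx": 0,"ry": 0,"rz": 0},
    {"dx": 24,"dy": -70,"dz": 4,"rx": 0,"ry": 0,"rz": 0},
    {"dx": 37,"dy": -106,"dz": 4,"rx": 0,"ry": 0,"rz": 0},
    {"dx": 50,"dy": -142,"dz": 4,"rx": 0,"ry": 0,"rz": 0},
    {"dx": 62,"dy": -178,"dz": 4,"rx": 0,"ry": 0,"rz": 0}
  ]
}}

```text
clock: 3.47
tcp_pos: [0.5497, 0.0082, 0.1296]
orientation: [-2.221, -2.221, 0.002]
contact_force: [0.6, 0.6, -0.7]
grip_width: 0.0103
gripper_force: 39.3
```

Request:
{"name": "send_rows", "arguments": {
  "deltas": [
    {"dx": 11,"dy": -30,"dz": 0,"rx": 0,"ry": 0,"rz": 0},
    {"dx": 18,"dy": -50,"dz": 0,"rx": 0,"ry": 0,"rz": 0},
    {"dx": 21,"dy": -58,"dz": -4,"rx": 0,"ry": 0,"rz": 0},
    {"dx": 21,"dy": -58,"dz": -12,"rx": 0,"ry": 0,"rz": 0},
    {"dx": 21,"dy": -58,"dz": -16,"rx": 0,"ry": 0,"rz": 0}
  ]
}}

```text
clock: 3.88
tcp_pos: [0.5697, -0.047, 0.1124]
orientation: [-2.22, -2.219, 0.002]
contact_force: [0.0, 0.6, -0.4]
grip_width: 0.01
gripper_force: 39.3
```

```bash
python3 - <<'E'
from bench import r
from h import *
import pickle
f=r.grab_frame("scene"); cv2.imwrite('pics/g4.png',cv2.resize(f["frame"][150:270,180:340],(800,600),interpolation=cv2.INTER_CUBIC))
pickle.dump(f,open('s4.pkl','wb'))
o=r.get_obs(); print(o["tcp_pos"],o["grip_width"],o["orientation"],o["contact_force"])
E
```

```text
[ 0.56922009 -0.04598763  0.11186594] 0.009869295194471436 [-2.21740778 -2.22044233  0.00338058] [-0.50349985  0.58943523 -0.01849691]
```

View pics/g4.png

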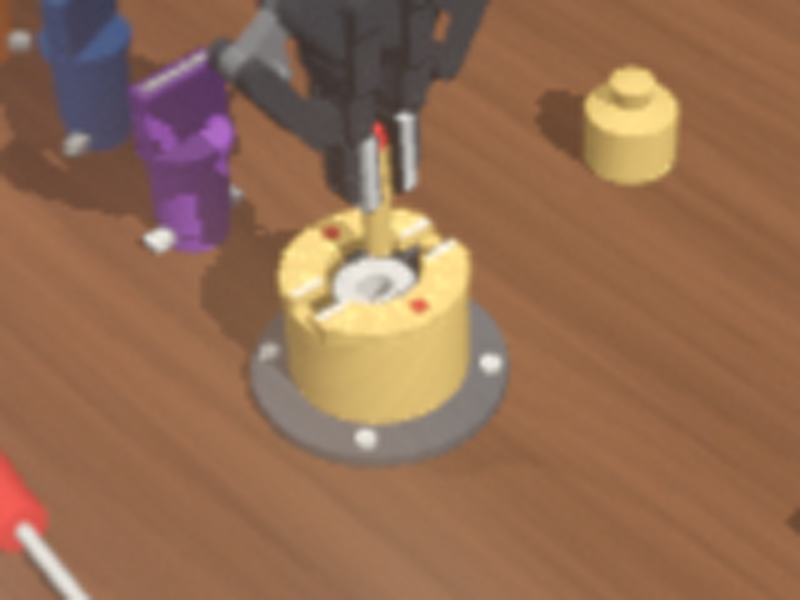

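Picture: the red rod is gripped upright above the chuck, foot at about (378,252) in the crop and bore mouth at about (374,285). I'll get the bore centre from both views and the rod axis from the scene view.

```bash
python3 - <<'E'
from m import *
t,s=load('top.pkl'),load('scene.pkl'); s4=load('s4.pkl')
for n,f,g in(('top',t,(297.5,213)),('scene',s,(254.6,206.5))):
    hsv=cv2.cvtColor(f["frame"],cv2.COLOR_BGR2HSV)
    # collet: low saturation blob at the centre (ring plus bore); outer contour centre, cast to z=.052
    m=cv2.inRange(hsv,(0,0,90),(180,75,255)); v,u=np.mgrid[:420,:560]; m[np.hypot(u-g[0],v-g[1])>15]=0
    c=max(cv2.findContours(m,0,1)[0],key=cv2.contourArea).reshape(-1,2)
    P=onz(f,c,.052)[:,:2]; q=np.linalg.lstsq(np.c_[2*P,np.ones(len(P))],(P**2).sum(1),rcond=None)[0]
    print(n,'collet',len(c),q[:2].round(4),np.sqrt(q[2]+q[:2]@q[:2]).round(4),'px',c.mean(0))
    # bore: dark spot weighted centroid
    g0=hsv[...,2].astype(float); w=np.clip(np.median(g0[m>0])-g0-15,0,None)*(np.hypot(u-c[:,0].mean(),v-c[:,1].mean())<5)
    uv=(w*u).sum()/w.sum(),(w*v).sum()/w.sum(); print(' bore',uv,onz(f,[uv],.052)[0].round(4))
f=s4; print(f["frame"][190:212,244:268,1])
for uv in((254.8,205.5),(254.8,207)): print(uv,onz(f,[uv],.052).round(4))
c=np.array(f["xyz"]);Rm=rot(f)
for z in(.060,.071,.078,.085):
    p=np.array([.5692,-.046,z]); print('tcp axis px',z,cv2.projectPoints(((p-c)@Rm)[None],np.zeros(3),np.zeros(3),K(f),np.array(f["distortion"]))[0].ravel().round(1))
E
```

```text
top collet 51 [ 0.5664 -0.0511] 0.0193 px [298.37254902 216.07843137]
 bore (np.float64(297.7958015267176), np.float64(216.5553435114504)) [ 0.5622 -0.0496  0.052 ]
scene collet 51 [ 0.5722 -0.0505] 0.0182 px [253.11764706 206.31372549]
 bore (np.float64(255.8922305764411), np.float64(206.88972431077696)) [ 0.5695 -0.0446  0.052 ]
[[106 106 107 106 103  83  84 100 125 155 187 175 165 171 127 107 105 103
  100  97  97  97  97  97]
 [109 107 106 109 113 119 127 149 142 155 182 179 182 176 142 138 140 128
  113 107 101  98  96  97]
 [112 114 121 140 155 176 196 209 163 142 152 177 184 183 195 214 221 200
  169 154 131 106  99  99]
 [123 142 170 212 212 215 218 217 174 154 169 182 185 184 202 220 223 222
  226 219 202 152 109 101]
 [159 162 166 176 182 210 219 218 176 154 170 182 184 187 215 229 231 227
  237 239 242 210 142 105]
 [149 127 117 141 166 180 210 217 187 159 169 181 184 187 214 234 239 239
  238 237 224 200 160 114]
 [152  94  80 104 162 170 181 207 183 158 170 180 184 184 191 217 234 240
  228 214 201 195 171 131]
 [183 134 105 127 164 169 167 170 156 151 170 179 184 184 18
[... 966 characters left out ...]
9 227 228 226 208 202 202 201 189 157 154 194 220 222 197
  196 215 222 222 223 230]
 [185 151 158 216 228 229 226 215 207 204 197 166 157 183 214 196 190 201
  216 220 221 225 225 224]
 [135 122 134 190 226 231 230 226 222 208 188 189 203 220 204 206 206 214
  214 198 200 230 233 226]
 [115 120 139 181 230 235 227 226 226 223 205 218 212 217 226 235 224 202
  149 120 126 185 225 226]
 [134 161 201 235 236 233 225 224 223 228 228 226 229 223 224 236 227 211
  151 108 113 162 215 223]]
(254.8, 205.5) [[ 0.5684 -0.0493  0.052 ]]
(254.8, 207) [[ 0.5714 -0.0459  0.052 ]]
tcp axis px 0.06 [255.4 203.6]
tcp axis px 0.071 [255.2 199.5]
tcp axis px 0.078 [255.  196.9]
tcp axis px 0.085 [254.9 194.2]
```

Request:
{"name": "send_rows", "arguments": {
  "deltas": [
    {"dx": 1,"dy": 0,"dz": -4,"rx": 0,"ry": 0,"rz": 0},
    {"dx": 1,"dy": 0,"dz": -8,"rx": 0,"ry": 0,"rz": 0},
    {"dx": 1,"dy": 0,"dz": -12,"rx": 0,"ry": 0,"rz": 0}
  ]
}}

```text
clock: 4.18
tcp_pos: [0.5719, -0.0467, 0.1019]
orientation: [-2.22, -2.223, -0.0]
contact_force: [0.7, -1.3, -0.9]
grip_width: 0.0106
gripper_force: 39.3
```

Request:
{"name": "send_rows", "arguments": {
  "deltas": [
    {"dx": 0,"dy": 0,"dz": 0,"rx": 0,"ry": 0,"rz": 0}
  ]
}}

```text
clock: 4.27
tcp_pos: [0.5714, -0.0471, 0.1014]
orientation: [-2.22, -2.221, 0.001]
contact_force: [0.4, 0.2, -0.2]
grip_width: 0.0105
gripper_force: 39.3
```

Request:
{"name": "send_rows", "arguments": {
  "deltas": [
    {"dx": 0,"dy": 0,"dz": 0,"rx": 0,"ry": 0,"rz": 0}
  ]
}}

```text
clock: 4.35
tcp_pos: [0.5718, -0.0477, 0.1021]
orientation: [-2.221, -2.221, 0.0]
contact_force: [0.9, 1.0, 1.3]
grip_width: 0.0101
gripper_force: 39.3
```

```bash
python3 - <<'E'
from bench import r
from h import *
A=[]
for i in range(3):
    f=r.grab_frame("scene"); A.append(r.get_obs()["tcp_pos"]); print(A[-1].round(4))
import pickle; pickle.dump(f,open('s5.pkl','wb'))
p=np.mean(A,0)
print(f["frame"][192:214,244:268,1])
for uv in((255,207),): print(uv,onz(f,[uv],.052).round(4))
c=np.array(f["xyz"]);Rm=rot(f)
for z in(.056,.06,.071): print(z,cv2.projectPoints(((np.r_[p[:2],z]-c)@Rm)[None],np.zeros(3),np.zeros(3),K(f),np.array(f["distortion"]))[0].ravel().round(1))
E
```

```text
[ 0.572  -0.0479  0.1023]
[ 0.5721 -0.048   0.1025]
[ 0.5721 -0.0481  0.1025]
[[106  91  76  66  70  76  81 113 163 187 159 162 174 145 116 143 178 192
  168 154 130 107  99  98]
 [122 136 123  90  76  77  80 104 154 187 172 165 187 210 203 215 219 220
  226 220 203 151 110 100]
 [158 162 159 141 116 106  97 117 154 187 174 166 188 219 235 233 231 227
  237 239 242 210 142 106]
 [147 128 114 139 163 174 157 142 157 186 180 166 181 217 231 237 239 239
  238 237 223 200 159 113]
 [123  88  78 103 161 175 197 160 153 162 179 182 184 213 220 222 234 240
  228 214 201 195 170 131]
 [149 109  98 127 163 168 170 155 154 170 182 183 180 187 205 197 214 213
  201 195 197 206 209 188]
 [215 187 166 162 163 148 130 130 149 171 181 183 179 172 180 165 190 193
  187 169 198 213 214 211]
 [227 224 188 151 129 119 116 122 148 170 181 184 179 157 155 144 178 160
  131 125 154 175 188 219]
 [221 221 199 144 118 111 102 118 147 170 181 184 179 144 112 100 112 112
  103  98 136 163 209 234]
 [222 217 189 135 108  90  92 118 146 170 180 184 180 151 134 115 100  99
   82  96 175 220 239 229]
 [219 199 17
[... 598 characters left out ...]
5 152 157 216 228 228 226 214 207 203 197 165 157 181 214 196 189 200
  216 220 221 225 225 224]
 [135 121 133 190 226 232 229 226 222 207 188 189 203 219 204 205 205 215
  213 198 199 230 233 226]
 [115 120 139 180 230 234 227 226 225 223 205 218 212 217 226 235 224 203
  149 119 126 185 225 225]
 [134 162 201 235 236 233 226 223 223 228 228 226 229 223 224 236 227 210
  151 107 114 161 215 223]
 [199 235 233 228 225 236 237 231 224 223 229 231 233 225 222 224 229 227
  202 164 175 211 219 218]
 [230 227 224 229 229 236 237 226 222 221 222 226 236 227 222 221 222 223
  221 220 220 220 209 198]]
(255, 207) [[ 0.5711 -0.0456  0.052 ]]
0.056 [253.8 205.2]
0.06 [253.7 203.8]
0.071 [253.4 199.7]
```

Request:
{"name": "send_rows", "arguments": {
  "deltas": [
    {"dx": -1.2,"dy": 1.5,"dz": 0,"rx": 0,"ry": 0,"rz": 0},
    {"dx": -1.2,"dy": 1.5,"dz": -4,"rx": 0,"ry": 0,"rz": 0},
    {"dx": -1.2,"dy": 1.5,"dz": -8,"rx": 0,"ry": 0,"rz": 0},
    {"dx": -1.2,"dy": 1.5,"dz": -11,"rx": 0,"ry": 0,"rz": 0},
    {"dx": -1.2,"dy": 1.5,"dz": -13,"rx": 0,"ry": 0,"rz": 0}
  ]
}}

```text
clock: 4.92
tcp_pos: [0.5711, -0.0475, 0.0891]
orientation: [2.222, 2.219, -0.0]
contact_force: [0.5, -3.1, 1.1]
grip_width: 0.0103
gripper_force: 39.5
```

Request:
{"name": "send_rows", "arguments": {
  "deltas": [
    {"dx": 0,"dy": 0,"dz": -2,"rx": 0,"ry": 0,"rz": 0},
    {"dx": 0,"dy": 0,"dz": -4,"rx": 0,"ry": 0,"rz": 0}
  ]
}}

```text
clock: 5.08
tcp_pos: [0.5711, -0.0476, 0.0853]
orientation: [2.222, 2.219, -0.0]
contact_force: [-0.2, -3.1, 1.1]
grip_width: 0.0107
gripper_force: 39.6
```

Request:
{"name": "send_rows", "arguments": {
  "deltas": [
    {"dx": 0,"dy": -0.8,"dz": -3,"rx": 0,"ry": 0,"rz": 0},
    {"dx": 0,"dy": -0.8,"dz": -6,"rx": 0,"ry": 0,"rz": 0},
    {"dx": 0,"dy": -0.8,"dz": -9,"rx": 0,"ry": 0,"rz": 0},
    {"dx": 0,"dy": -0.8,"dz": -9,"rx": 0,"ry": 0,"rz": 0}
  ]
}}

```text
clock: 5.42
tcp_pos: [0.571, -0.0478, 0.0758]
orientation: [2.222, 2.22, -0.0]
contact_force: [1.6, -3.4, -3.3]
grip_width: 0.0105
gripper_force: 39.1
```

Request:
{"name": "send_rows", "arguments": {
  "deltas": [
    {"dx": -0.3,"dy": -0.5,"dz": -1,"rx": 0,"ry": 0,"rz": 0},
    {"dx": -0.3,"dy": -0.5,"dz": -1,"rx": 0,"ry": 0,"rz": 0}
  ]
}}

```text
clock: 5.58
tcp_pos: [0.5709, -0.0479, 0.0753]
orientation: [2.222, 2.22, 0.001]
contact_force: [2.4, -2.8, -1.8]
grip_width: 0.0101
gripper_force: 39.2
```

Request:
{"name": "send_rows", "arguments": {
  "deltas": [
    {"dx": 0,"dy": 0,"dz": -1,"rx": 0,"ry": 0,"rz": 0},
    {"dx": 0,"dy": 0,"dz": -1,"rx": 0,"ry": 0,"rz": 0}
  ]
}}

```text
clock: 5.75
tcp_pos: [0.5709, -0.0479, 0.0746]
orientation: [2.222, 2.22, 0.001]
contact_force: [2.9, -2.4, 2.0]
grip_width: 0.0106
gripper_force: 39.6
```

Request:
{"name": "send_rows", "arguments": {
  "deltas": [
    {"dx": 0,"dy": 0,"dz": 0,"rx": 0,"ry": 0,"rz": 0},
    {"dx": 0,"dy": 0,"dz": 0,"rx": 0,"ry": 0,"rz": 0},
    {"dx": 0,"dy": 0,"dz": 0,"rx": 0,"ry": 0,"rz": 0},
    {"dx": 0,"dy": 0,"dz": 2,"rx": 0,"ry": 0,"rz": 0},
    {"dx": 0,"dy": 0,"dz": 10,"rx": 0,"ry": 0,"rz": 0}
  ],
  "jaw": 45
}}

```text
clock: 6.17
tcp_pos: [0.5692, -0.0475, 0.0835]
orientation: [-2.22, -2.219, 0.003]
contact_force: [-0.2, -0.0, 0.1]
grip_width: 0.0446
gripper_force: 0.0
```

Request:
{"name": "send_rows", "arguments": {
  "deltas": [
    {"dx": 0,"dy": 0,"dz": 20,"rx": 0,"ry": 0,"rz": -5},
    {"dx": 0,"dy": 0,"dz": 50,"rx": 0,"ry": 0,"rz": -10},
    {"dx": 0,"dy": -20,"dz": 90,"rx": 0,"ry": 0,"rz": -17},
    {"dx": 0,"dy": -60,"dz": 90,"rx": 0,"ry": 0,"rz": -24},
    {"dx": -1,"dy": -100,"dz": 90,"rx": 0,"ry": 0,"rz": -30}
  ]
}}

```text
clock: 6.58
tcp_pos: [0.5718, -0.1474, 0.1778]
orientation: [2.72, 1.567, 0.009]
contact_force: [-0.0, -0.9, -0.9]
grip_width: 0.0452
gripper_force: 0.0
```

```bash
python3 - <<'E'
from bench import r
from m import *
import pickle
f=r.grab_frame("scene"); pickle.dump(f,open('s6.pkl','wb')); t=r.grab_frame("top"); pickle.dump(t,open('t6.pkl','wb'))
o=r.get_obs(); print(o["tcp_pos"],o["orientation"])
a=cv2.resize(f["frame"][140:260,180:300],(400,400),interpolation=cv2.INTER_CUBIC); b=cv2.resize(t["frame"][160:280,260:380],(400,400),interpolation=cv2.INTER_CUBIC)
cv2.imwrite('pics/g6.png',np.hstack([a,b]))
C=cloud(f); hsv=cv2.cvtColor(f["frame"],cv2.COLOR_BGR2HSV)
m=(C[...,2]>.066)&(C[...,2]<.11)&(abs(C[...,0]-.571)<.03)&(abs(C[...,1]+.0475)<.03)
P=C[m]; print('rod',len(P),P.min(0).round(4),P.max(0).round(4),np.median(P,0).round(4))
E
```

```text
[ 0.56838698 -0.15589673  0.17651557] [2.72668921e+00 1.55023977e+00 5.08211901e-05]
rod 72 [ 0.5654 -0.0515  0.066 ] [ 0.577  -0.0401  0.0967] [ 0.5733 -0.0443  0.0822]
```

View pics/g6.png

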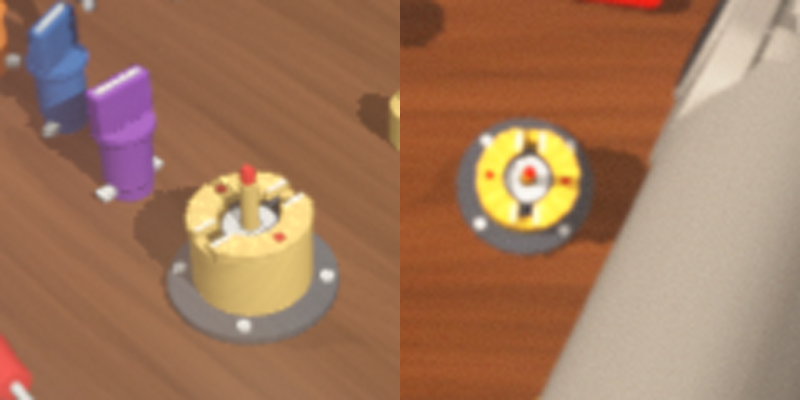

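The left half shows the red-stoned rod standing upright in the bore at about (249,200), stone up, top at z 0.097 against an expected 0.096. Now I'll move over the blue cap.

Request:
{"name": "send_rows", "arguments": {
  "deltas": [
    {"dx": -3,"dy": -30,"dz": 0,"rx": 0,"ry": 0,"rz": -7},
    {"dx": -5,"dy": -60,"dz": 0,"rx": 0,"ry": 0,"rz": -14},
    {"dx": -8,"dy": -90,"dz": 0,"rx": 0,"ry": 0,"rz": -21},
    {"dx": -10,"dy": -110,"dz": -10,"rx": 0,"ry": 0,"rz": -28},
    {"dx": -10,"dy": -120,"dz": -20,"rx": 0,"ry": 0,"rz": -34.5}
  ],
  "jaw": 36
}}

```text
clock: 7.1
tcp_pos: [0.5585, -0.2718, 0.1555]
orientation: [3.066, 0.677, 0.002]
contact_force: [-0.3, 0.1, -0.9]
grip_width: 0.0359
gripper_force: 0.0
```

Request:
{"name": "send_rows", "arguments": {
  "deltas": [
    {"dx": 0,"dy": 0,"dz": -20,"rx": 0,"ry": 0,"rz": 0},
    {"dx": 0,"dy": 0,"dz": -35,"rx": 0,"ry": 0,"rz": 0},
    {"dx": 0,"dy": 0,"dz": -35,"rx": 0,"ry": 0,"rz": 0},
    {"dx": 0,"dy": 0,"dz": -35,"rx": 0,"ry": 0,"rz": 0},
    {"dx": 0,"dy": 0,"dz": -35,"rx": 0,"ry": 0,"rz": 0}
  ]
}}

```text
clock: 7.52
tcp_pos: [0.56, -0.268, 0.1204]
orientation: [3.064, 0.693, 0.002]
contact_force: [-0.4, -0.5, -0.4]
grip_width: 0.0359
gripper_force: 0.0
```

```bash
cat > st.py <<'E'
from bench import r
from h import *
o=r.get_obs(); v=R.from_rotvec(o["orientation"]).as_matrix()
print('tcp',o["tcp_pos"].round(4),'closing deg',np.degrees(np.arctan2(v[1,1],v[0,1])).round(2),'z',v[:,2].round(4),'q',np.array(o["joints"]).round(2),'F',o["contact_force"].round(1),'M',o["moment"].round(2),'w',round(o["grip_width"],4))
E
python3 st.py; python3 - <<'E'
from bench import r
from h import *
import pickle
f=r.grab_frame("scene"); C=cloud(f)
hsv=cv2.cvtColor(f["frame"],cv2.COLOR_BGR2HSV); m=cv2.inRange(hsv,(100,110,40),(130,255,255))>0
m&=(abs(C[...,0]-.561)<.035)&(abs(C[...,1]+.268)<.035)&(C[...,2]<.1)
P=C[m]; print(len(P),P.min(0).round(4),P.max(0).round(4),np.median(P,0).round(4))
cv2.imwrite('pics/g7.png',cv2.resize(f["frame"][100:205,130:270],(800,600),interpolation=cv2.INTER_CUBIC))
E
```

```text
tcp [ 0.56   -0.268   0.1204] closing deg -64.52 z [ 1.1e-03 -2.0e-04 -1.0e+00] q [-0.16  0.63  0.71  1.83 -0.52  0.88 -0.33] F [-0.4 -0.5 -0.4] M [-0.    0.03  0.01] w 0.0359
134 [ 0.5409 -0.2709  0.0364] [ 0.5781 -0.2443  0.0906] [ 0.5557 -0.2582  0.06  ]
```

View pics/g7.png

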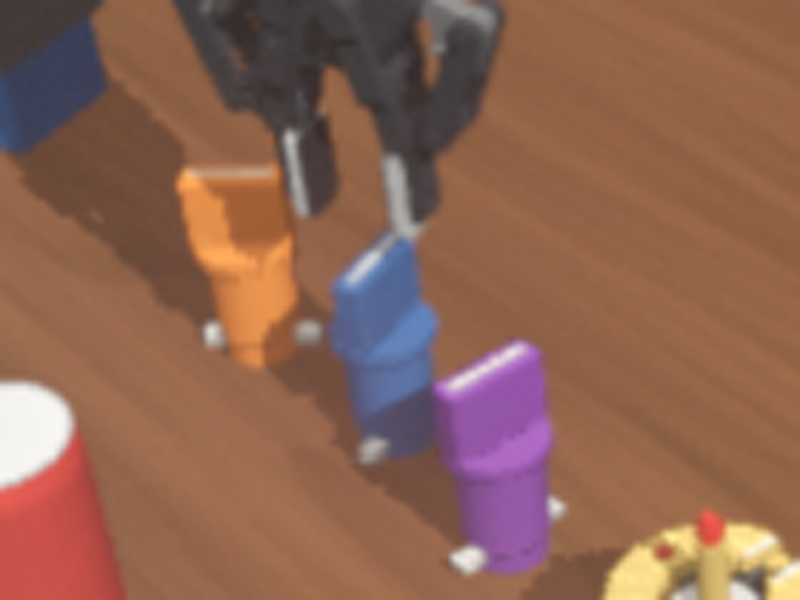

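The fingers, at about (310,180) and (405,200) in the crop, straddle the blue cap's bar with free space to the orange and purple caps. Going down.

Request:
{"name": "send_rows", "arguments": {
  "deltas": [
    {"dx": 0,"dy": -1,"dz": -15,"rx": 0,"ry": 0,"rz": 0},
    {"dx": 0,"dy": -1,"dz": -30,"rx": 0,"ry": 0,"rz": 0},
    {"dx": 0,"dy": -1,"dz": -42,"rx": 0,"ry": 0,"rz": 0},
    {"dx": 0,"dy": -1,"dz": -47,"rx": 0,"ry": 0,"rz": 0},
    {"dx": 0,"dy": -1,"dz": -47,"rx": 0,"ry": 0,"rz": 0}
  ]
}}

```text
clock: 7.98
tcp_pos: [0.5583, -0.2683, 0.0702]
orientation: [-3.062, -0.692, 0.005]
contact_force: [0.0, -0.7, -0.3]
grip_width: 0.0359
gripper_force: 0.0
```

Request:
{"name": "send_rows", "arguments": {
  "deltas": [
    {"dx": 0,"dy": 0,"dz": 0,"rx": 0,"ry": 0,"rz": 0},
    {"dx": 0,"dy": 0,"dz": 0,"rx": 0,"ry": 0,"rz": 0},
    {"dx": 0,"dy": 0,"dz": 0,"rx": 0,"ry": 0,"rz": 0},
    {"dx": 0,"dy": 0,"dz": 0,"rx": 0,"ry": 0,"rz": 0},
    {"dx": 0,"dy": 0,"dz": 0,"rx": 0,"ry": 0,"rz": 0}
  ],
  "jaw": 0,
  "newtons": 100
}}

```text
clock: 8.4
tcp_pos: [0.5598, -0.2692, 0.0728]
orientation: [3.064, 0.692, 0.001]
contact_force: [-0.6, 0.8, 0.2]
grip_width: 0.0127
gripper_force: 97.5
```

```bash
python3 st.py
```

```text
tcp [ 0.5598 -0.2692  0.0728] closing deg -64.54 z [ 9.e-04 -5.e-04 -1.e+00] q [-0.12  0.69  0.66  1.85 -0.57  0.8  -0.29] F [-0.6  0.8  0.2] M [-0.2   0.    0.01] w 0.0127
```

Request:
{"name": "send_rows", "arguments": {
  "deltas": [
    {"dx": 0,"dy": 0,"dz": 10,"rx": 0,"ry": 0,"rz": 0},
    {"dx": 0,"dy": 0,"dz": 40,"rx": 0,"ry": 0,"rz": 0},
    {"dx": 0,"dy": 0,"dz": 75,"rx": 0,"ry": 0,"rz": 0},
    {"dx": 0,"dy": 0,"dz": 105,"rx": 0,"ry": 0,"rz": 0},
    {"dx": 0,"dy": 0,"dz": 120,"rx": 0,"ry": 0,"rz": 6}
  ]
}}

```text
clock: 8.82
tcp_pos: [0.5605, -0.27, 0.1965]
orientation: [3.021, 0.85, 0.005]
contact_force: [1.1, 0.3, -2.6]
grip_width: 0.0122
gripper_force: 97.8
```

Request:
{"name": "send_rows", "arguments": {
  "deltas": [
    {"dx": 0,"dy": 15,"dz": 0,"rx": 0,"ry": 0,"rz": 7},
    {"dx": 1,"dy": 30,"dz": 0,"rx": 0,"ry": 0,"rz": 14},
    {"dx": 2,"dy": 45,"dz": 0,"rx": 0,"ry": 0,"rz": 21},
    {"dx": 3,"dy": 60,"dz": 0,"rx": 0,"ry": 0,"rz": 28},
    {"dx": 4,"dy": 75,"dz": 0,"rx": 0,"ry": 0,"rz": 35}
  ]
}}

```text
clock: 9.23
tcp_pos: [0.5631, -0.1932, 0.193]
orientation: [-2.623, -1.729, -0.0]
contact_force: [0.4, -0.5, -2.2]
grip_width: 0.0125
gripper_force: 97.7
```

Request:
{"name": "send_rows", "arguments": {
  "deltas": [
    {"dx": 0,"dy": 15,"dz": 0,"rx": 0,"ry": 0,"rz": 7},
    {"dx": 1,"dy": 30,"dz": 0,"rx": 0,"ry": 0,"rz": 14},
    {"dx": 2,"dy": 45,"dz": 0,"rx": 0,"ry": 0,"rz": 21},
    {"dx": 3,"dy": 60,"dz": 0,"rx": 0,"ry": 0,"rz": 28},
    {"dx": 4,"dy": 75,"dz": 0,"rx": 0,"ry": 0,"rz": 35}
  ]
}}

```text
clock: 9.65
tcp_pos: [0.5671, -0.1184, 0.1929]
orientation: [1.982, 2.438, -0.0]
contact_force: [-0.2, -0.9, -2.7]
grip_width: 0.0125
gripper_force: 97.7
```

Request:
{"name": "send_rows", "arguments": {
  "deltas": [
    {"dx": 0,"dy": 15,"dz": 0,"rx": 0,"ry": 0,"rz": 7},
    {"dx": 1,"dy": 30,"dz": 0,"rx": 0,"ry": 0,"rz": 14},
    {"dx": 2,"dy": 45,"dz": 0,"rx": 0,"ry": 0,"rz": 21},
    {"dx": 3,"dy": 58,"dz": 0,"rx": 0,"ry": 0,"rz": 28},
    {"dx": 3,"dy": 70,"dz": 0,"rx": 0,"ry": 0,"rz": 35}
  ]
}}

```text
clock: 10.07
tcp_pos: [0.5703, -0.0482, 0.1929]
orientation: [1.156, 2.921, -0.0]
contact_force: [0.0, -0.6, -2.6]
grip_width: 0.0125
gripper_force: 97.7
```

Request:
{"name": "send_rows", "arguments": {
  "deltas": [
    {"dx": 0,"dy": 0,"dz": 0,"rx": 0,"ry": 0,"rz": 7},
    {"dx": 0,"dy": 0,"dz": 0,"rx": 0,"ry": 0,"rz": 14},
    {"dx": 0,"dy": 0,"dz": 0,"rx": 0,"ry": 0,"rz": 21},
    {"dx": 0,"dy": 0,"dz": 0,"rx": 0,"ry": 0,"rz": 28},
    {"dx": 0,"dy": 0,"dz": 0,"rx": 0,"ry": 0,"rz": 35}
  ]
}}

```text
clock: 10.48
tcp_pos: [0.5701, -0.0494, 0.1928]
orientation: [-0.225, -3.133, 0.001]
contact_force: [0.1, -0.3, -2.0]
grip_width: 0.0126
gripper_force: 97.7
```

Request:
{"name": "send_rows", "arguments": {
  "deltas": [
    {"dx": 0,"dy": 0,"dz": 0,"rx": 0,"ry": 0,"rz": 6},
    {"dx": 0,"dy": 0,"dz": 0,"rx": 0,"ry": 0,"rz": 6},
    {"dx": 0,"dy": 0,"dz": 0,"rx": 0,"ry": 0,"rz": 6},
    {"dx": 0,"dy": 0,"dz": 0,"rx": 0,"ry": 0,"rz": 6}
  ]
}}

```text
clock: 10.82
tcp_pos: [0.5704, -0.0492, 0.1926]
orientation: [-0.075, -3.141, 0.0]
contact_force: [-0.9, -0.0, -2.3]
grip_width: 0.0123
gripper_force: 97.7
```

```bash
python3 st.py; python3 - <<'E'
from bench import r
from h import *
import pickle
f=r.grab_frame("scene"); pickle.dump(f,open('s8.pkl','wb'))
cv2.imwrite('pics/g8.png',cv2.resize(f["frame"][110:260,160:360],(800,600),interpolation=cv2.INTER_CUBIC))
E
```

```text
tcp [ 0.5704 -0.0492  0.1926] closing deg 87.26 z [-0.e+00 -2.e-04 -1.e+00] q [-0.13  0.36  0.14  1.86 -0.06  0.92  1.56] F [-0.9 -0.  -2.3] M [-0.02  0.03 -0.01] w 0.0123
```

View pics/g8.png

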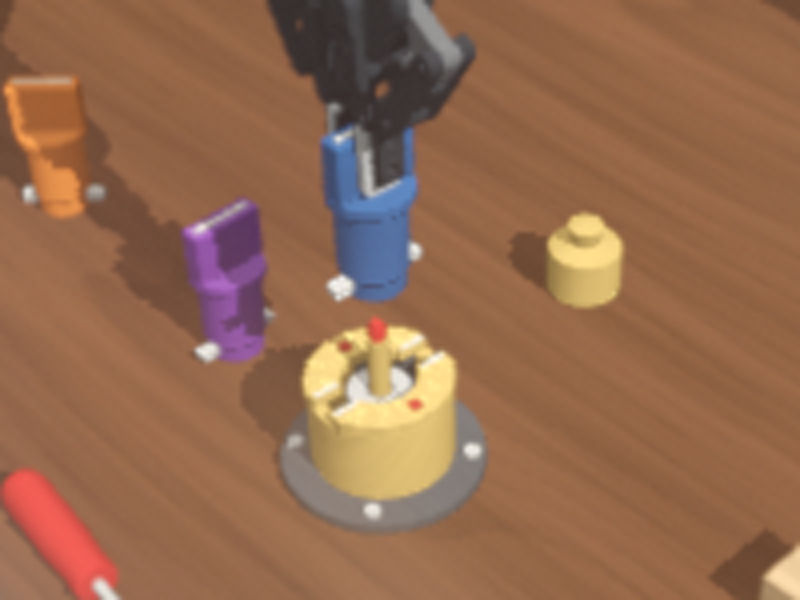

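Picture: the blue cap hangs upright over the chuck, lug ends at about (341,288) and (413,251) in the crop. The red rod stands below at (378,360), and the purple and orange caps are untouched. I'll check the cap axis and lug line against the TCP and the slots.

```bash
python3 - <<'E'
from m import *
f=load('s8.pkl'); c=np.array(f["xyz"]);Rm=rot(f); C=cloud(f)
pr=lambda p:cv2.projectPoints(((np.array(p)-c)@Rm)[None],np.zeros(3),np.zeros(3),K(f),np.array(f["distortion"]))[0].ravel()
hsv=cv2.cvtColor(f["frame"],cv2.COLOR_BGR2HSV); b=cv2.inRange(hsv,(100,110,40),(130,255,255))>0; b[:,:240]=0; b[:,270:]=0
for v in range(164,182,2):
    u=np.nonzero(b[v])[0]; print(v,u.min(),u.max(),(u.min()+u.max())/2,end=' | ')
print()
for z in(.13,.14,.15,.16): print(z,pr([.5704,-.0492,z]).round(1))
# lugs: grey blobs
m=cv2.inRange(hsv,(0,0,120),(180,60,255)); m[:165]=0;m[192:]=0;m[:,:238]=0;m[:,270:]=0
n,l,st,ce=cv2.connectedComponentsWithStats(m); L=[ce[i] for i in range(1,n) if st[i,4]>4]; print(L,st[1:,4])
for q in L: print(q.round(1),onz(f,[q],.127)[0].round(4))
a=np.radians(-2.74)
for s in(1,-1): print('pred lug end',pr([.5704+s*.024*np.cos(a),-.0492+s*.024*np.sin(a),.127]).round(1))
# chuck marks: white lines and red dots, z=.06, rel. rod axis
w=cv2.inRange(hsv,(0,0,200),(180,60,255)); 
C6=load('s6.pkl')
for g in(load('t6.pkl'),load('top.pkl')):
    h=cv2.cvtColor(g["frame"],cv2.COLOR_BGR2HSV); m=cv2.inRange(h,(3,120,150),(20,255,255)); k=np.zeros_like(m); k[195:230,280:316]=1
    n,l,st,ce=cv2.connectedComponentsWithStats(m*k)
    for i in range(1,n):
        if st[i,4]>1: print('dot',st[i,4],ce[i].round(1),onz(g,[ce[i]],.06)[0].round(4))
E
```

```text
164 246 260 253.0 | 166 248 260 254.0 | 168 248 260 254.0 | 170 248 260 254.0 | 172 248 260 254.0 | 174 249 260 254.5 | 176 249 260 254.5 | 178 249 260 254.5 | 180 250 259 254.5 | 
0.13 [252.3 176. ]
0.14 [252.1 171.9]
0.15 [251.8 167.7]
0.16 [251.6 163.4]
[array([262.94117647, 172.52941176]), array([245.08108108, 181.2972973 ])] [ 3 17 37  3  2  2]
[262.9 172.5] [ 0.5459 -0.0461  0.127 ]
[245.1 181.3] [ 0.5886 -0.0494  0.127 ]
pred lug end [242.4 182.4]
pred lug end [262.1 172.2]
dot 44 [283.  197.3] [ 0.6094 -0.0106  0.06  ]
dot 48 [310.8 196.8] [ 0.6128 -0.0812  0.06  ]
dot 2 [297.5 199. ] [ 0.6062 -0.0475  0.06  ]
dot 8 [298.4 202.2] [ 0.5979 -0.0499  0.06  ]
dot 5 [294.  206.4] [ 0.5869 -0.0391  0.06  ]
dot 4 [283.5 207.5] [ 0.5834 -0.0125  0.06  ]
dot 5 [312.6 208. ] [ 0.5841 -0.0863  0.06  ]
dot 7 [286.3 212. ] [ 0.5721 -0.0199  0.06  ]
dot 17 [298.2 212.2] [ 0.5723 -0.05    0.06  ]
dot 36 [309.8 217.2] [ 0.5605 -0.0796  0.06  ]
dot 3 [283. 218.] [ 0.5565 -0.0119  0.06  ]
dot 21 [290.6 226.1] [ 0.5365 -0.0317  0.06  ]
dot 3 [296. 225.] [ 0.5397 -0.0452  0.06  ]
dot 3 [280.3 228.7] [ 0.5293 -0.0059  0.06  ]
dot 5 [301. 228.] [ 0.5324 -0.058   0.06  ]
dot 54 [283.9 197.3] [ 0.6096 -0.0128  0.06  ]
dot 53 [310.4 196.8] [ 0.6126 -0.0801  0.06  ]
dot 2 [297.5 199. ] [ 0.6062 -0.0475  0.06  ]
dot 2 [304.5 199. ] [ 0.6067 -0.0653  0.06  ]
dot 9 [298.3 202.6] [ 0.5971 -0.0498  0.06  ]
dot 2 [295.5 205.5] [ 0.5893 -0.0428  0.06  ]
dot 4 [312.5 207.5] [ 0.5854 -0.086   0.06  ]
dot 6 [286.5 212. ] [ 0.5721 -0.0204  0.06  ]
dot 2 [314.  211.5] [ 0.5753 -0.09    0.06  ]
dot 4 [309.5 213.5] [ 0.5699 -0.0787  0.06  ]
dot 3 [283. 218.] [ 0.5565 -0.0119  0.06  ]
dot 38 [298.8 225.5] [ 0.5385 -0.0524  0.06  ]
dot 4 [296.5 224.8] [ 0.5403 -0.0465  0.06  ]
dot 3 [280.3 228.7] [ 0.5293 -0.0059  0.06  ]
```

Request:
{"name": "send_rows", "arguments": {
  "deltas": [
    {"dx": 3.3,"dy": 1.2,"dz": 0,"rx": 0,"ry": 0,"rz": 0},
    {"dx": 3.3,"dy": 1.2,"dz": -20,"rx": 0,"ry": 0,"rz": 0},
    {"dx": 3.3,"dy": 1.2,"dz": -40,"rx": 0,"ry": 0,"rz": 0},
    {"dx": 3.3,"dy": 1.2,"dz": -52,"rx": 0,"ry": 0,"rz": 0},
    {"dx": 3.3,"dy": 1.2,"dz": -52,"rx": 0,"ry": 0,"rz": 0}
  ]
}}

```text
clock: 11.28
tcp_pos: [0.572, -0.0475, 0.1376]
orientation: [-0.07, -3.136, 0.001]
contact_force: [-0.7, -0.8, -2.2]
grip_width: 0.0123
gripper_force: 97.7
```

Request:
{"name": "send_rows", "arguments": {
  "deltas": [
    {"dx": 0,"dy": 0,"dz": -3,"rx": 0,"ry": 0,"rz": 0},
    {"dx": 0,"dy": 0,"dz": -6,"rx": 0,"ry": 0,"rz": 0},
    {"dx": 0,"dy": 0,"dz": -9,"rx": 0,"ry": 0,"rz": 0},
    {"dx": 0,"dy": 0,"dz": -9,"rx": 0,"ry": 0,"rz": 0}
  ]
}}

```text
clock: 11.62
tcp_pos: [0.574, -0.0478, 0.1314]
orientation: [0.07, 3.14, 0.0]
contact_force: [-0.4, -0.6, -1.7]
grip_width: 0.0123
gripper_force: 97.7
```

```bash
python3 st.py; python3 - <<'E'
from bench import r
from h import *
import pickle
f=r.grab_frame("scene"); pickle.dump(f,open('s9.pkl','wb'))
cv2.imwrite('pics/g9.png',cv2.resize(f["frame"][150:255,200:340],(800,600),interpolation=cv2.INTER_CUBIC))
E
```

```text
tcp [ 0.574  -0.0478  0.1314] closing deg 87.45 z [ 4.e-04  0.e+00 -1.e+00] q [-0.12  0.45  0.13  1.9  -0.08  0.8   1.57] F [-0.4 -0.6 -1.7] M [ 0.03 -0.01 -0.01] w 0.0123
```

View pics/g9.png

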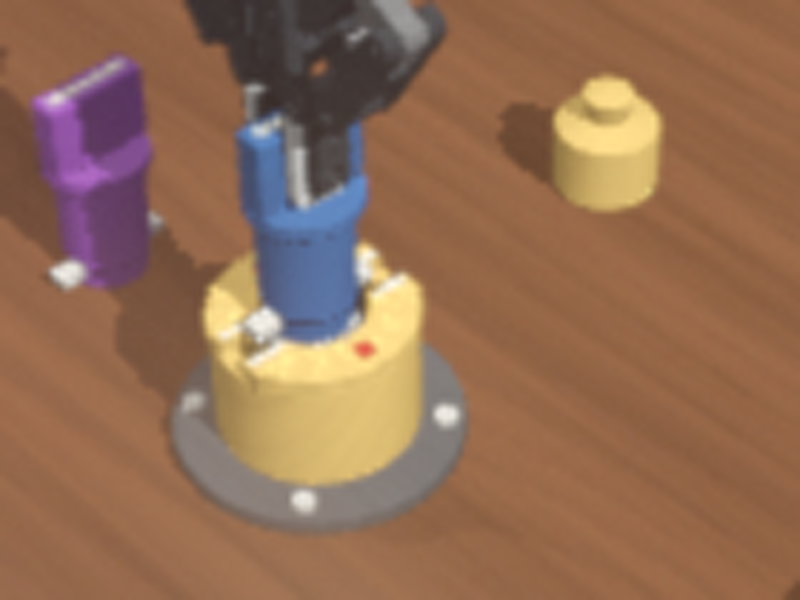

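Picture: the lugs at about (265,325) and (365,265) sit between the white lines over the slots, and the tube is centred in the hole. Pressing down.

Request:
{"name": "send_rows", "arguments": {
  "deltas": [
    {"dx": 0,"dy": 0,"dz": -3,"rx": 0,"ry": 0,"rz": 0},
    {"dx": 0,"dy": 0,"dz": -5,"rx": 0,"ry": 0,"rz": 0},
    {"dx": 0,"dy": 0,"dz": -7,"rx": 0,"ry": 0,"rz": 0},
    {"dx": 0,"dy": 0,"dz": -8,"rx": 0,"ry": 0,"rz": 0}
  ]
}}

```text
clock: 12.0
tcp_pos: [0.574, -0.0478, 0.1234]
orientation: [0.07, 3.14, 0.0]
contact_force: [-0.7, 0.3, 2.4]
grip_width: 0.0122
gripper_force: 98.2
```

Request:
{"name": "send_rows", "arguments": {
  "deltas": [
    {"dx": 0,"dy": 0,"dz": -2,"rx": 0,"ry": 0,"rz": 0},
    {"dx": 0,"dy": 0,"dz": -4,"rx": 0,"ry": 0,"rz": 0},
    {"dx": 0,"dy": 0,"dz": -4,"rx": 0,"ry": 0,"rz": 0}
  ]
}}

```text
clock: 12.25
tcp_pos: [0.574, -0.0477, 0.1194]
orientation: [0.07, 3.14, 0.0]
contact_force: [-1.2, 0.2, 4.2]
grip_width: 0.0126
gripper_force: 98.4
```

```bash
python3 st.py
```

```text
tcp [ 0.574  -0.0477  0.1194] closing deg 87.46 z [ 4.e-04  1.e-04 -1.e+00] q [-0.12  0.46  0.12  1.91 -0.08  0.77  1.57] F [-1.2  0.2  4.2] M [0.05 0.32 0.  ] w 0.0126
```

Request:
{"name": "send_rows", "arguments": {
  "deltas": [
    {"dx": 0,"dy": 0,"dz": -2,"rx": 0,"ry": 0,"rz": 0},
    {"dx": 0,"dy": 0,"dz": -4,"rx": 0,"ry": 0,"rz": 0},
    {"dx": 0,"dy": 0,"dz": -6,"rx": 0,"ry": 0,"rz": 0},
    {"dx": 0,"dy": 0,"dz": -7,"rx": 0,"ry": 0,"rz": 0}
  ]
}}

```text
clock: 12.58
tcp_pos: [0.5741, -0.0478, 0.1128]
orientation: [0.07, 3.14, 0.0]
contact_force: [-1.7, 0.5, 8.2]
grip_width: 0.0124
gripper_force: 98.9
```

Request:
{"name": "send_rows", "arguments": {
  "deltas": [
    {"dx": 0,"dy": 0,"dz": -1,"rx": 0,"ry": 0,"rz": 0},
    {"dx": 0,"dy": 0,"dz": -2,"rx": 0,"ry": 0,"rz": 0},
    {"dx": 0,"dy": 0,"dz": -2,"rx": 0,"ry": 0,"rz": 0}
  ]
}}

```text
clock: 12.83
tcp_pos: [0.5741, -0.0478, 0.111]
orientation: [0.07, 3.14, 0.0]
contact_force: [-2.3, -0.3, 8.5]
grip_width: 0.0125
gripper_force: 99.0
```

```bash
python3 st.py
```

```text
tcp [ 0.5741 -0.0478  0.111 ] closing deg 87.46 z [ 7.e-04  1.e-04 -1.e+00] q [-0.12  0.47  0.12  1.91 -0.08  0.76  1.57] F [-2.3 -0.3  8.5] M [ 0.06  0.65 -0.02] w 0.0125
```

Request:
{"name": "send_rows", "arguments": {
  "deltas": [
    {"dx": 0,"dy": -0.4,"dz": 0,"rx": 0,"ry": 0,"rz": -7},
    {"dx": -0.1,"dy": -0.8,"dz": 0,"rx": 0,"ry": 0,"rz": -14},
    {"dx": -0.2,"dy": -1.2,"dz": 0,"rx": 0,"ry": 0,"rz": -21},
    {"dx": -0.4,"dy": -1.5,"dz": 0,"rx": 0,"ry": 0,"rz": -28},
    {"dx": -0.6,"dy": -1.9,"dz": 0,"rx": 0,"ry": 0,"rz": -35}
  ]
}}

```text
clock: 13.25
tcp_pos: [0.5742, -0.0502, 0.1114]
orientation: [1.019, 2.969, 0.001]
contact_force: [-1.6, -1.2, 7.9]
grip_width: 0.0128
gripper_force: 99.2
```

```bash
python3 st.py
```

```text
tcp [ 0.5742 -0.0502  0.1114] closing deg 52.11 z [ 2.3e-03 -4.0e-04 -1.0e+00] q [-0.24  0.48  0.28  1.92 -0.19  0.76  1.06] F [-1.6 -1.2  7.9] M [-0.19  0.44  0.14] w 0.0128
```

Turning freely, so I'll continue.

Request:
{"name": "send_rows", "arguments": {
  "deltas": [
    {"dx": -0.25,"dy": -0.3,"dz": 0,"rx": 0,"ry": 0,"rz": -7},
    {"dx": -0.5,"dy": -0.6,"dz": 0,"rx": 0,"ry": 0,"rz": -14},
    {"dx": -0.8,"dy": -0.8,"dz": 0,"rx": 0,"ry": 0,"rz": -21},
    {"dx": -1.2,"dy": -1.0,"dz": 0,"rx": 0,"ry": 0,"rz": -28},
    {"dx": -1.6,"dy": -1.2,"dz": 0,"rx": 0,"ry": 0,"rz": -35}
  ]
}}

```text
clock: 13.67
tcp_pos: [0.5727, -0.0512, 0.1114]
orientation: [1.865, 2.526, 0.002]
contact_force: [-0.1, -0.5, 8.6]
grip_width: 0.0126
gripper_force: 99.2
```

Request:
{"name": "send_rows", "arguments": {
  "deltas": [
    {"dx": -0.4,"dy": -0.1,"dz": 0,"rx": 0,"ry": 0,"rz": -6},
    {"dx": -0.8,"dy": -0.2,"dz": 0,"rx": 0,"ry": 0,"rz": -12},
    {"dx": -1.1,"dy": -0.2,"dz": 0,"rx": 0,"ry": 0,"rz": -17},
    {"dx": -1.1,"dy": -0.2,"dz": 0,"rx": 0,"ry": 0,"rz": -17}
  ]
}}

```text
clock: 14.0
tcp_pos: [0.5718, -0.0513, 0.1113]
orientation: [2.216, 2.224, 0.002]
contact_force: [-0.2, -0.4, 8.2]
grip_width: 0.0122
gripper_force: 99.3
```

```bash
python3 st.py
```

```text
tcp [ 0.5718 -0.0513  0.1113] closing deg 0.21 z [ 2.7e-03 -5.0e-04 -1.0e+00] q [-0.41  0.52  0.51  1.94 -0.36  0.77  0.31] F [-0.2 -0.4  8.2] M [ 0.04  0.16 -0.07] w 0.0122
```

Request:
{"name": "send_rows", "arguments": {
  "deltas": [
    {"dx": 0,"dy": 0,"dz": -0.5,"rx": 0,"ry": 0,"rz": -1.5},
    {"dx": 0,"dy": 0,"dz": -0.5,"rx": 0,"ry": 0,"rz": -3},
    {"dx": 0,"dy": 0,"dz": -0.5,"rx": 0,"ry": 0,"rz": -3}
  ]
}}

```text
clock: 14.25
tcp_pos: [0.5716, -0.0513, 0.1108]
orientation: [2.27, 2.169, 0.002]
contact_force: [-1.1, -0.1, 9.2]
grip_width: 0.0126
gripper_force: 99.3
```

```bash
python3 st.py
```

```text
tcp [ 0.5716 -0.0513  0.1108] closing deg -2.6 z [ 2.4e-03 -2.0e-04 -1.0e+00] q [-0.42  0.52  0.53  1.94 -0.37  0.77  0.27] F [-1.1 -0.1  9.2] M [0.01 0.33 0.03] w 0.0126
```

Request:
{"name": "send_rows", "arguments": {
  "deltas": [
    {"dx": 0,"dy": 0,"dz": -0.5,"rx": 0,"ry": 0,"rz": -1},
    {"dx": 0,"dy": 0,"dz": -0.5,"rx": 0,"ry": 0,"rz": -2},
    {"dx": 0,"dy": 0,"dz": -0.5,"rx": 0,"ry": 0,"rz": -2}
  ]
}}

```text
clock: 14.5
tcp_pos: [0.5716, -0.0513, 0.1106]
orientation: [2.307, 2.13, 0.003]
contact_force: [-3.1, 0.9, 11.6]
grip_width: 0.0127
gripper_force: 99.9
```

```bash
python3 st.py
```

```text
tcp [ 0.5716 -0.0513  0.1106] closing deg -4.56 z [ 2.4e-03  1.0e-04 -1.0e+00] q [-0.43  0.52  0.53  1.94 -0.37  0.77  0.24] F [-3.1  0.9 11.6] M [0.05 0.56 0.16] w 0.0127
```

Request:
{"name": "send_rows", "arguments": {
  "deltas": [
    {"dx": 0,"dy": 0,"dz": -0.5,"rx": 0,"ry": 0,"rz": -1},
    {"dx": 0,"dy": 0,"dz": -0.8,"rx": 0,"ry": 0,"rz": -2},
    {"dx": 0,"dy": 0,"dz": -0.8,"rx": 0,"ry": 0,"rz": -2}
  ]
}}

```text
clock: 14.75
tcp_pos: [0.5714, -0.0512, 0.1105]
orientation: [2.343, 2.092, 0.003]
contact_force: [-5.3, 1.0, 20.0]
grip_width: 0.0124
gripper_force: 101.2
```

```bash
python3 st.py
```

```text
tcp [ 0.5714 -0.0512  0.1105] closing deg -6.49 z [ 1.8e-03  5.0e-04 -1.0e+00] q [-0.43  0.53  0.54  1.94 -0.38  0.77  0.22] F [-5.3  1.  20. ] M [0.12 1.38 0.67] w 0.0124
```

Request:
{"name": "send_rows", "arguments": {
  "deltas": [
    {"dx": 0.2,"dy": 0,"dz": 0,"rx": 0,"ry": 0,"rz": -0.8},
    {"dx": 0.3,"dy": 0,"dz": 0,"rx": 0,"ry": 0,"rz": -1.5},
    {"dx": 0.3,"dy": 0,"dz": 0,"rx": 0,"ry": 0,"rz": -1.5},
    {"dx": 0.3,"dy": 0,"dz": 0,"rx": 0,"ry": 0,"rz": -1.5}
  ]
}}

```text
clock: 15.08
tcp_pos: [0.5715, -0.0513, 0.1105]
orientation: [2.367, 2.064, 0.001]
contact_force: [-4.8, -0.9, 20.8]
grip_width: 0.0126
gripper_force: 102.0
```

```bash
python3 st.py
```

```text
tcp [ 0.5715 -0.0513  0.1105] closing deg -7.83 z [ 0.0012  0.     -1.    ] q [-0.44  0.53  0.55  1.94 -0.39  0.78  0.2 ] F [-4.8 -0.9 20.8] M [0.12 1.62 1.29] w 0.0126
```

Request:
{"name": "send_rows", "arguments": {
  "deltas": [
    {"dx": 0,"dy": 0,"dz": 0,"rx": 0,"ry": 0,"rz": 0},
    {"dx": 0,"dy": 0,"dz": 0,"rx": 0,"ry": 0,"rz": 0},
    {"dx": 0,"dy": 0,"dz": 0,"rx": 0,"ry": 0,"rz": 0}
  ]
}}

```text
clock: 15.33
tcp_pos: [0.5715, -0.0513, 0.1105]
orientation: [2.367, 2.064, 0.002]
contact_force: [-5.5, -0.1, 20.1]
grip_width: 0.0124
gripper_force: 102.0
```

```bash
python3 st.py; python3 -c "
from bench import r
print(r.hand_in())"
```

```text
tcp [ 0.5715 -0.0513  0.1105] closing deg -7.83 z [ 0.0013  0.     -1.    ] q [-0.44  0.53  0.55  1.94 -0.39  0.78  0.2 ] F [-5.5 -0.1 20.1] M [0.08 1.64 1.24] w 0.0124
the job is handed in; nothing more can be done
None
```

I handed the job in at 15.3 s: the red rod stands in the bore, and the blue cap is over it, turned clockwise until the torque rose firmly as at the stop, pressed home (about 20 N) and still gripped; the final turn was judged from force and position readings, without a last picture.

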